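Put the fluorescent samples away in the dark

TASK

Imaging is over: take the two mixed piles of plates on the blue mat apart, one plate at a time, laying every black sample carrier with green windows flat inside the grey light-tight case and every plain white spacer flat inside the steel tray; plates may lie on one another there, and any plate already lying in the wrong one of the two must be moved across. When all the carriers are in, lower the case's lid fully shut without letting it slam. Leave the bottle, the beaker and the roll of tape as they stand.

Things in the scene. Friction and masses are not known exactly. Their poses are not given: they have to be found in the camera images.
- carrier1: sample carrier, a black plate 110 x 60 x 12 mm (x, y, z) with two green windows on each face, 100 g; origin at the centre of its underside, z through its thickness; either face may be up. None if absent
- carrier2: sample carrier, a black plate 110 x 60 x 12 mm (x, y, z) with two green windows on each face, 100 g; origin at the centre of its underside, z through its thickness; either face may be up. None if absent
- carrier3: sample carrier, a black plate 110 x 60 x 12 mm (x, y, z) with two green windows on each face, 100 g; origin at the centre of its underside, z through its thickness; either face may be up. None if absent
- carrier4: sample carrier, a black plate 110 x 60 x 12 mm (x, y, z) with two green windows on each face, 100 g; origin at the centre of its underside, z through its thickness; either face may be up. None if absent
- spacer1: plain white spacer plate 110 x 60 x 12 mm (x, y, z), 90 g; origin at the centre of its underside, z through its thickness; either face may be up. None if absent
- spacer2: plain white spacer plate 110 x 60 x 12 mm (x, y, z), 90 g; origin at the centre of its underside, z through its thickness; either face may be up. None if absent
- spacer3: plain white spacer plate 110 x 60 x 12 mm (x, y, z), 90 g; origin at the centre of its underside, z through its thickness; either face may be up. None if absent
- spacer4: plain white spacer plate 110 x 60 x 12 mm (x, y, z), 90 g; origin at the centre of its underside, z through its thickness; either face may be up. None if absent
- case: fixed grey open-topped case, outside 200 (x) x 210 (y) x 78 (z) mm, walls and floor 6 mm; origin at the centre of its underside. Its lid is hinged on its +x rim, away from the middle of the bench. It holds a pile of at most five plates under the lid
- case_in (a point): centre of the case's inner floor; z up
- case_lid (a joint): lid angle in rad: 0 shut on the rim, about 1.6 standing upright, swings to 1.9. Stiff hinge: it stays where it is left. Lid panel 200 mm from hinge to free edge, 210 mm wide, 8 mm thick
- case_lid_hinge (a point): on the hinge line, in the middle of the lid's width, at the case's rim
- case_lid_handle (a point): black knob on the lid's outer face, in the middle of the width: this point is the knob's grip, 170 mm from the hinge line and 35 mm off the outer face; the point's axes turn with the lid (x from the free edge to the hinge, z out of the outer face)
- tray: loose open stainless tray, outside 200 (x) x 160 (y) x 24 (z) mm, walls 4 mm, 700 g; origin at the centre of its underside
- tray_in (a point): centre of the tray's inner floor; z up
- mat: fixed blue mat 250 x 150 x 6 mm (x, y, z) under the two piles; origin at the centre of its underside. The piles stand about 62 mm either side of its centre along its x, two or three plates each, the plates' long sides roughly along the mat's y
- reagent: bystander: amber bottle, 60 mm across, 130 mm high; origin at the centre of its underside
- beaker: bystander: glass beaker, 70 mm across, 90 mm high; origin at the centre of its underside
- tape: bystander: red roll of tape lying flat, 84 mm across with a 52 mm hole, 30 mm high; origin at the centre of its underside

How it is judged:
On the way, in this order (a step that is already met when the one before it is completed fails the run):
1. every sample carrier lies flat inside the open case (x of carrier1 in the frame of case between -0.09 and 0.09 m and y of carrier1 in the frame of case between -0.09 and 0.09 m and z of carrier1 in the frame of case between 0 and 0.062 m and angle between the z axis of each of carrier1, carrier2, carrier3, carrier4 and the z axis of case, either way round below 0.12 rad and x of carrier2 in the frame of case between -0.09 and 0.09 m and y of carrier2 in the frame of case between -0.09 and 0.09 m and z of carrier2 in the frame of case between 0 and 0.062 m and x of carrier3 in the frame of case between -0.09 and 0.09 m and y of carrier3 in the frame of case between -0.09 and 0.09 m and z of carrier3 in the frame of case between 0 and 0.062 m and x of carrier4 in the frame of case between -0.09 and 0.09 m and y of carrier4 in the frame of case between -0.09 and 0.09 m and z of carrier4 in the frame of case between 0 and 0.062 m and value of joint case_lid above 0.3 rad), for 0.3 s.
2. the lid is shut over the carriers (x of carrier1 in the frame of case between -0.09 and 0.09 m and y of carrier1 in the frame of case between -0.09 and 0.09 m and z of carrier1 in the frame of case between 0 and 0.062 m and angle between the z axis of each of carrier1, carrier2, carrier3, carrier4 and the z axis of case, either way round below 0.12 rad and x of carrier2 in the frame of case between -0.09 and 0.09 m and y of carrier2 in the frame of case between -0.09 and 0.09 m and z of carrier2 in the frame of case between 0 and 0.062 m and x of carrier3 in the frame of case between -0.09 and 0.09 m and y of carrier3 in the frame of case between -0.09 and 0.09 m and z of carrier3 in the frame of case between 0 and 0.062 m and x of carrier4 in the frame of case between -0.09 and 0.09 m and y of carrier4 in the frame of case between -0.09 and 0.09 m and z of carrier4 in the frame of case between 0 and 0.062 m and value of joint case_lid below 0.04 rad), for 0.3 s.
At the end, for the whole second after the job is handed in: Every carrier lies flat (within 7 degrees) inside the case, the lid is shut (under 0.04 rad), every spacer lies flat (within 7 degrees) inside the tray, all at rest (under 20 mm/s) (all of step 2 and x of spacer1 in the frame of tray between -0.07 and 0.07 m and y of spacer1 in the frame of tray between -0.05 and 0.05 m and z of spacer1 in the frame of tray between 0 and 0.056 m and angle between the z axis of each of spacer1, spacer2, spacer3, spacer4 and the z axis of tray, either way round below 0.12 rad and x of spacer2 in the frame of tray between -0.07 and 0.07 m and y of spacer2 in the frame of tray between -0.05 and 0.05 m and z of spacer2 in the frame of tray between 0 and 0.056 m and x of spacer3 in the frame of tray between -0.07 and 0.07 m and y of spacer3 in the frame of tray between -0.05 and 0.05 m and z of spacer3 in the frame of tray between 0 and 0.056 m and x of spacer4 in the frame of tray between -0.07 and 0.07 m and y of spacer4 in the frame of tray between -0.05 and 0.05 m and z of spacer4 in the frame of tray between 0 and 0.056 m and linear speed of each of carrier1, carrier2, carrier3, carrier4, spacer1, spacer2, spacer3, spacer4 below 0.02 m/s); the robot touches nothing.
It fails at once if two plates are carried at once (within 40 mm of each other, over 100 mm up) ((height (world z) of carrier2 above 0.1 m and distance between carrier1 and carrier2 below 0.04 m) or (height (world z) of spacer1 above 0.1 m and distance between carrier1 and spacer1 below 0.04 m) or (height (world z) of spacer2 above 0.1 m and distance between carrier1 and spacer2 below 0.04 m) or (height (world z) of spacer1 above 0.1 m and distance between carrier2 and spacer1 below 0.04 m) or (height (world z) of spacer2 above 0.1 m and distance between carrier2 and spacer2 below 0.04 m) or (height (world z) of spacer2 above 0.1 m and distance between spacer1 and spacer2 below 0.04 m) or (height (world z) of carrier3 above 0.1 m and distance between carrier1 and carrier3 below 0.04 m) or (height (world z) of spacer3 above 0.1 m and distance between carrier1 and spacer3 below 0.04 m) or (height (world z) of carrier4 above 0.1 m and distance between carrier1 and carrier4 below 0.04 m) or (height (world z) of spacer4 above 0.1 m and distance between carrier1 and spacer4 below 0.04 m) or (height (world z) of carrier3 above 0.1 m and distance between carrier2 and carrier3 below 0.04 m) or (height (world z) of spacer3 above 0.1 m and distance between carrier2 and spacer3 below 0.04 m) or (height (world z) of carrier4 above 0.1 m and distance between carrier2 and carrier4 below 0.04 m) or (height (world z) of spacer4 above 0.1 m and distance between carrier2 and spacer4 below 0.04 m) or (height (world z) of carrier3 above 0.1 m and distance between spacer1 and carrier3 below 0.04 m) or (height (world z) of spacer3 above 0.1 m and distance between spacer1 and spacer3 below 0.04 m) or (height (world z) of carrier4 above 0.1 m and distance between spacer1 and carrier4 below 0.04 m) or (height (world z) of spacer4 above 0.1 m and distance between spacer1 and spacer4 below 0.04 m) or (height (world z) of carrier3 above 0.1 m and distance between spacer2 and carrier3 below 0.04 m) or (height (world z) of spacer3 above 0.1 m and distance between spacer2 and spacer3 below 0.04 m) or (height (world z) of carrier4 above 0.1 m and distance between spacer2 and carrier4 below 0.04 m) or (height (world z) of spacer4 above 0.1 m and distance between spacer2 and spacer4 below 0.04 m)).
It fails at once if the lid slams (faster than 3 rad/s) (velocity of joint case_lid below -3 rad/s).
It fails at once if a bystander is shoved more than 30 mm or tipped (distance of any of reagent, beaker, tape from where it was at the start of the episode above 0.03 m or angle between any of reagent, beaker, tape's own z axis and vertical above 0.5 rad).
Of carrier3, spacer3, carrier4, spacer4 only 1 to 4 are there at a start; the rules pass over those that are not, and their reading is None.
At some moment in a run one of tray may be knocked a few centimetres aside while the robot is not near it.
Once in a run the grip may slacken for a moment while it holds something.
It also fails if it takes over 210 s, if anything falls off the work surface, if the arm or the gripper's body presses on something with over 40 N, if the wrist force passes 120 N, or if a joint passes its speed limit or range.

ROBOT

A 7-joint arm with a two-finger parallel gripper is mounted at the origin on the work surface. World frame = base frame: x ahead of the robot, y to its left, z up, the work surface at z = 0. Lengths are in m, angles in rad, forces in N, time in s.
With the tool pointing down it reaches from about 0.4 to 0.85 m from the base axis. Payload 4.5 kg.
Tool frame: the origin (TCP) lies on the centre line of the jaws, within the pads' length; the fingertips stand r.tcp_to_tips ahead of it and the grasp point (between the pads) lies 11 mm behind it (r.tcp_to_tips is the distance from the TCP to the fingertips, in m); y points along the fingers, x is the direction in which the jaws open and shut, and the axes are right-handed (so a half turn about y gives the same grasp; the last joint's range is limited). The gripper opens to 88 mm and grips with 3 to 60 N. Pads are 18 mm wide; open, the fingers measure 123 mm over their backs; the gripper's body (75 mm by 187 mm) begins 45 mm behind the grasp point.
Start: joints at [1.201, 0.689, -0.195, 1.565, 0.157, 0.902, -0.215], TCP at [0.246, -0.575, 0.247] pointing down, gripper open.
Joint ranges: [-3.01, 3.01], [-0.46, 2.08], [-1.47, 1.51], [0.13, 2.56], [-1, 4.14], [0.04, 2.09], [-2.66, 2.66]. Speed limits (rad/s): [2.57, 2.57, 3.14, 3.14, 3.14, 3.14, 3.14].

INTERFACE

Orientations are given as a unit quaternion [x, y, z, w].
In Python, from plant import r gives the robot as it stands. The module is installed in compiled form; this text tells all that it offers.
- The arm moves only by the shell command python3 -m inch 'ROWS' [OPENING] [FORCE]. ROWS is text: rows parted by semicolons, each of 4 numbers parted by spaces: the shift along the tool's x, y, z in mm, then the turn about the tool's y in degrees. In form: x y z spin; .... A call has 1 to 10 rows; each row is the pose to reach, as a shift and turn from the pose commanded when the call began, along the tool's axes at that moment; what a row does not reach only later rows make up. A row lasts 1/10 s, in which the tool goes at most 50 mm and 8.59 degrees, less where a joint would pass 70% of its speed; a pose out of reach is approached as far as the arm can. A call with a gripper value outside its range is refused whole. OPENING is the gripper command: -1 is shut, 1 is fully open, values between are in proportion, set as the call begins (- or left out, the last holds). The fingers move at their own pace and stop on an object; FORCE is the grip in N (left out, the last holds). Time passes only in rows, so rows that repeat a pose let the fingers close. It gives the time, the measured TCP pose, the force and the opening at its end, in the units of the state.
- r.get_state(): the state, without advancing time (a new reading comes with each control period).
- r.snapshot(name): name is "side" or "top"; returns a dict with "frame" (400x640x3 uint8, red, green, blue), "intrinsics" (3x3 intrinsics, pixels), "R" (3x3) and "t" (3): a world point X has camera coordinates R X + t. Camera axes: x right, y down, z forward; pixel columns grow to the right and rows downward; lengths in m; the calibration is good to about 2 mm. A picture is of the moment at which its call begins. There is no depth.
- r.finish_job(): hands the job in, once; it reports no verdict.
Trained networks look in the newest picture that a camera, given by its name, has taken for a name from the list of things; names that differ only in an ending like _2 or _b are one class to them, and where a whole thing is asked for, a point or a joint stands for the part that bears it (a point fixed in the world has none). Each returns a list of dicts, best first, with "p" (0 to 1); they miss things now and then, are a little off and sometimes report something else, mostly with a low value. They report only what shows in the picture. A call takes as long as a camera call.
- r.trace(camera, name): "region" (400x640 bool, what is visible of it) and "centre" ([row, column] in pixels, amid what is visible of it).
- r.tip_of(camera, name): "centre" ([row, column] in pixels: a listed point, or the origin of a listed thing).
The state is a dict: "clock": time; "q": joint angles; "qd": joint speeds; "joint_torque": joint torques, N m; "tool_pos": TCP position; "eef_rot": TCP orientation; "contact_force": force on the tool from outside, world axes, zero at the start; "moment": the same for the moment, N m; "opening": opening from 0.0 (shut) to 1.0 (fully open).
Only numpy, scipy, OpenCV 4.12 (cv2) and the standard library are available. Lean on these libraries where they do the work, as an engineer would, in place of code of your own. Each camera call takes 0.05 s, during which the arm holds its last target.

## Working session

There is one attempt and no reset: what is moved stays moved. The work goes in short steps, Python scripts to look and compute and a shell command to move; the robot and the scene stay as the last step left them, time stands still between calls to the robot, and variables do not carry over. Pictures are saved under pics/ and viewed, and the job is handed in when it is done.

```bash
mkdir -p pics; ls; cat > h.py <<'E'
import numpy as np, cv2
from plant import r
def snap(cam,name):
    s=r.snapshot(cam); cv2.imwrite('pics/'+name,s['frame'][:,:,::-1]); return s
def ray(s,rc):
    K=np.array(s['intrinsics']);R=np.array(s['R']);t=np.array(s['t'])
    d=R.T@np.linalg.inv(K)@np.array([rc[1],rc[0],1.]); return -R.T@t,d
def atz(s,rc,z):
    c,d=ray(s,rc); return c+d*(z-c[2])/d[2]
def proj(s,X):
    p=np.array(s['intrinsics'])@(np.array(s['R'])@np.array(X)+np.array(s['t'])); return p[:2][::-1]/p[2]
E
python3 - <<'E'
from h import *
for c in('side','top'):
    s=snap(c,c+'0.png'); print(c,np.round(s['R'],3).tolist(),np.round(s['t'],3),np.round(s['intrinsics'],1).tolist())
    for n in ['carrier1','spacer1','case','case_in','case_lid_hinge','case_lid_handle','tray','tray_in','mat','reagent','beaker','tape']:
        try:print(n,[(np.round(a['centre'],1).tolist(),round(a['p'],2)) for a in r.tip_of(c,n)])
        except Exception as e: print(n,e)
st=r.get_state();print({k:np.round(v,3) for k,v in st.items()}, r.tcp_to_tips)
E
```

```text
pics
side [[-0.207, -0.978, 0.011], [-0.543, 0.106, -0.833], [0.813, -0.179, -0.554]] [0.169 0.41  0.707] [[473.7, 0.0, 307.8], [0.0, 473.7, 200.0], [0.0, 0.0, 1.0]]
carrier1 [([255.1, 359.2], 0.93), ([234.3, 331.0], 0.61), ([228.7, 333.8], 0.44)]
spacer1 [([260.9, 357.9], 0.86), ([222.6, 336.5], 0.69), ([261.1, 357.6], 0.64), ([230.0, 334.3], 0.39)]
case [([276.3, 208.2], 0.88)]
case_in [([276.2, 209.6], 0.63)]
case_lid_hinge [([261.2, 155.6], 0.78), ([235.9, 440.7], 0.45)]
case_lid_handle [([197.2, 115.9], 0.83)]
tray [([235.7, 438.9], 0.71)]
tray_in [([235.4, 440.2], 0.67)]
mat [([245.0, 343.0], 0.64)]
reagent [([204.8, 291.6], 0.74)]
beaker [([196.5, 399.8], 0.81), ([259.5, 156.3], 0.69)]
tape [([202.1, 357.0], 0.61)]
top [[0.002, -1.0, 0.014], [-0.988, -0.004, -0.154], [0.154, -0.013, -0.988]] [0.035 0.615 0.984] [[394.4, 0.0, 311.8], [0.0, 394.4, 195.2], [0.0, 0.0, 1.0]]
carrier1 [([245.5, 341.9], 0.6), ([246.4, 117.5], 0.47), ([202.8, 331.1], 0.39)]
spacer1 [([205.6, 334.3], 0.73), ([251.8, 340.9], 0.67), ([157.4, 414.9], 0.29)]
case [([241.6, 218.0], 0.96)]
case_in [([236.7, 
[... 163 characters left out ...]
.6, 170.4], 0.69), ([247.5, 114.7], 0.51)]
mat [([224.9, 337.7], 0.61)]
reagent [([151.0, 303.7], 0.62)]
beaker [([158.5, 415.1], 0.66), ([251.8, 342.6], 0.41)]
tape [([154.6, 370.2], 0.69)]
{'clock': np.float64(1.3), 'q': array([ 1.201,  0.689, -0.195,  1.565,  0.157,  0.902, -0.215]), 'qd': array([ 0.001, -0.001, -0.001,  0.001, -0.002,  0.   ,  0.001]), 'joint_torque': array([ 0.0000e+00, -5.2749e+01, -1.2670e+00, -1.5374e+01, -5.2000e-02,
       -1.0000e-03,  0.0000e+00]), 'tool_pos': array([ 0.246, -0.575,  0.247]), 'eef_rot': array([ 0.59, -0.39,  0.39, -0.59]), 'contact_force': array([0.394, 0.693, 0.263]), 'moment': array([-0.01 , -0.026, -0.018]), 'opening': np.float64(0.999)} 0.008
```

View pics.

View pics/side0.png

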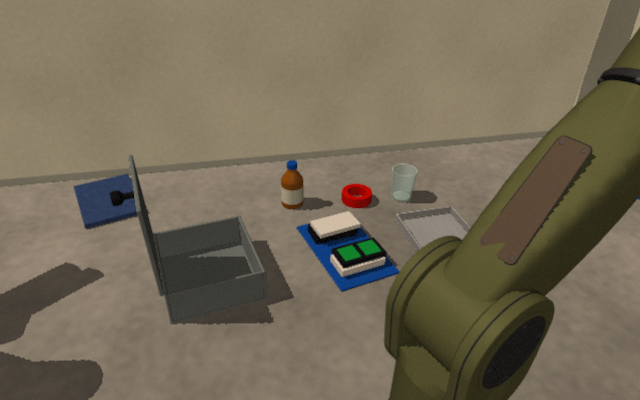

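View pics/top0.png

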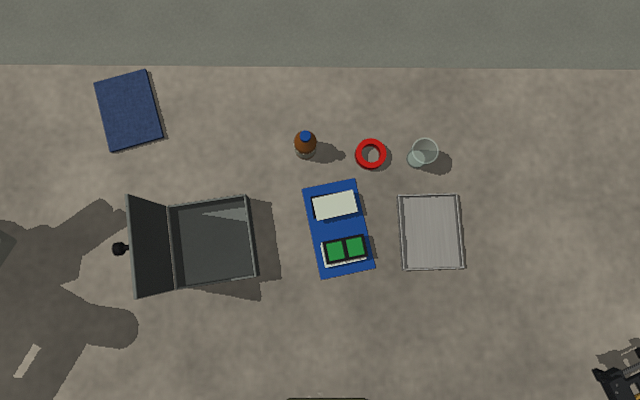

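```bash
python3 - <<'E'
from h import *
a=cv2.imread('pics/top0.png')[170:310,100:480]
cv2.imwrite('pics/z1.png',cv2.resize(a,None,fx=2.1,fy=2.1,interpolation=cv2.INTER_CUBIC))
a=cv2.imread('pics/side0.png')[200:325,290:410]
b=cv2.imread('pics/side0.png')[200:325,125:285]
a=np.hstack([b,a])
cv2.imwrite('pics/z2.png',cv2.resize(a,None,fx=2.8,fy=2.8,interpolation=cv2.INTER_CUBIC))
E
```

```text
(no output)
```

View pics/z1.png

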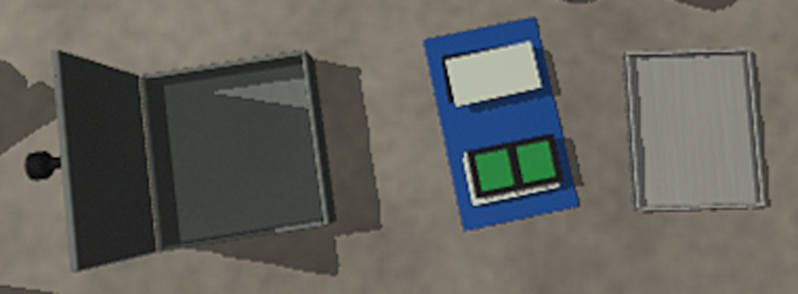

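View pics/z2.png

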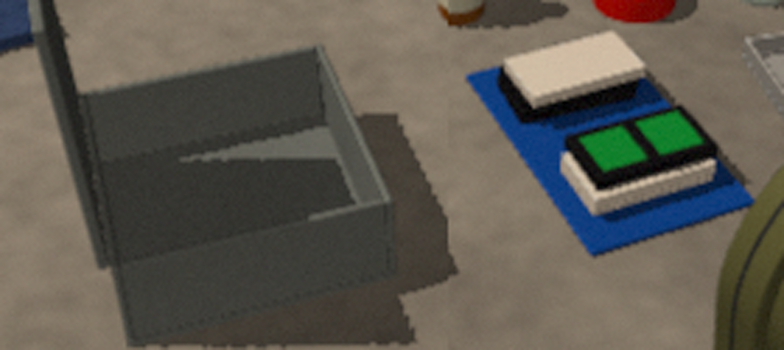

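```bash
cat >> h.py <<'E'
def rectof(s,m,z):
    cs,_=cv2.findContours(m.astype(np.uint8),cv2.RETR_EXTERNAL,cv2.CHAIN_APPROX_NONE)
    c=max(cs,key=cv2.contourArea)[:,0]
    P=np.array([atz(s,(y,x),z)[:2] for x,y in c])*1000
    (cx,cy),(w,h),a=cv2.minAreaRect(P.astype(np.float32))
    if w<h: w,h,a=h,w,a+90
    a=(a+90)%180-90
    return np.round([cx,cy,w,h,a],1)
def masks(s,x0,x1,y0,y1):
    f=s['frame'].astype(int);R,G,B=f[...,0],f[...,1],f[...,2]
    w=(f.min(2)>150); g=(G>1.6*R)&(G>1.6*B)&(G>60)
    roi=np.zeros(w.shape,bool); roi[x0:x1,y0:y1]=1
    return w&roi,g&roi
E
python3 - <<'E'
from h import *
s=r.snapshot('top'); f=s['frame']
w,_=masks(s,170,225,300,365); _,g=masks(s,225,285,300,380)
g=cv2.morphologyEx(g.astype(np.uint8),cv2.MORPH_CLOSE,np.ones((7,7)))
for z in (.03,.042): print('top white',rectof(s,w,z),'green',rectof(s,g,z))
s2=r.snapshot('side')
w2,_=masks(s2,195,245,300,365); _,g2=masks(s2,225,285,320,400)
g2=cv2.morphologyEx(g2.astype(np.uint8),cv2.MORPH_CLOSE,np.ones((7,7)))
for z in (.03,.042): print('side white',rectof(s2,w2,z),'green',rectof(s2,g2,z))
for n,rc in {'case':(236.7,218.9)}.items(): print(n,atz(s,rc,.006))
# case rim corners (inner/outer) from zoomed picture
for p in [(195,246),(277,258),(204,169),(290,177)]: print('rim',p,np.round(atz(s,p,.078),3))
for p in [(195,398),(194,457),(270,402),(268,464)]: print('tray',p,np.round(atz(s,p,.024),3))
for n,z in (('reagent',0),('beaker',0),('tape',0)):
    print(n,[np.round(atz(s,a['centre'],z),3) for a in r.tip_of('top',n)],[np.round(atz(s2,a['centre'],z),3) for a in r.tip_of('side',n)])
for n in('carrier','spacer'):
  for c in('top',"side"):
    for a in r.trace(c,n+'1'): print(n,c,round(a['p'],2),np.round(a['centre'],1),a['region'].sum())
E
```

```text
top white [592.2 -22.7 109.6  59.1 -76.9] green [477.7 -49.8  94.4  46.8 -78.3]
top white [590.6 -21.9 108.3  58.4 -76.9] green [477.5 -48.6  93.4  46.3 -78.3]
side white [602.6 -24.  110.6  56.2 -77.3] green [487.8 -51.2  95.3  47.  -78.6]
side white [586.8 -19.4 108.8  55.3 -77.3] green [474.  -46.   93.7  46.2 -78.6]
case [0.50857217 0.2843823  0.006     ]
rim (195, 246) [0.61  0.204 0.078]
rim (277, 258) [0.407 0.169 0.078]
rim (204, 169) [0.587 0.397 0.078]
rim (290, 177) [0.376 0.365 0.078]
tray (195, 398) [ 0.62  -0.194  0.024]
tray (194, 457) [ 0.624 -0.354  0.024]
tray (270, 402) [ 0.422 -0.199  0.024]
tray (268, 464) [ 0.428 -0.361  0.024]
reagent [array([0.761, 0.053, 0.   ])] [array([0.747, 0.048, 0.   ])]
beaker [array([ 0.466, -0.035,  0.   ]), array([ 0.727, -0.252,  0.   ])] [array([ 0.723, -0.246,  0.   ])]
tape [array([ 0.733, -0.124,  0.   ]), array([ 0.464, -0.041,  0.   ]), array([ 0.725, -0.255,  0.   ])] [array([ 0.722, -0.13 ,  0.   ])]
carrier top 0.55 [246.8 341. ] 940
carrier side 0.75 [237.3 330.3] 201
carrier side 0.58 [247.5 358.2] 1023
carrier side 0.47 [232.7 315.8] 82
spacer top 0.86 [207.8 333.2] 904
spacer top 0.42 [264.3 336.9] 108
spacer side 0.66 [263.5 354.6] 379
spacer side 0.59 [221.1 331.2] 794
```

```bash
cat >> h.py <<'E'
from scipy.spatial.transform import Rotation as Ro
def plan(x,y,z,yaw):
    """target TCP mm, jaw axis yaw deg (mod 180), fingers down"""
    st=r.get_state(); R=Ro.from_quat(st['eef_rot']).as_matrix(); p=np.array(st['tool_pos'])*1000
    d=R.T@(np.array([x,y,z])-p)
    cur=np.degrees(np.arctan2(R[1,0],R[0,0])); dy=(yaw-cur+90)%180-90
    # spin about tool y(down) = minus yaw
    print('tcp',np.round(p,1),'yaw',round(cur,1),'ydir',np.round(R[:,1],3),'shift',np.round(d,1),'spin',round(-dy,1),'q7',np.round(st['q'],2),'t',round(float(st['clock']),1),'open',round(float(st['opening']),3),'F',np.round(st['contact_force'],1))
E
python3 - <<'E'
from h import *
plan(591,-22,160,13)
E
```

```text
tcp [ 245.6 -574.7  246.7] yaw -66.9 ydir [-0. -0. -1.] shift [-372.6   86.7  534.8] spin -79.9 q7 [ 1.2   0.69 -0.19  1.57  0.16  0.9  -0.22] t 1.9 open 1.004 F [0.5 1.  1. ]
```

```bash
python3 - <<'E'
from h import *
plan(477,-48,150,11.7)
E
```

```text
tcp [ 245.6 -574.7  246.7] yaw -66.9 ydir [-0. -0. -1.] shift [-393.5   96.7  419.8] spin -78.6 q7 [ 1.2   0.69 -0.19  1.57  0.16  0.9  -0.22] t 1.9 open 1.004 F [0.5 1.  1. ]
```

```bash
python3 -m inch '-33 0 35 -8; -66 0 70 -16; -99 0 105 -24; -132 0 140 -32; -165 10 175 -40; -198 20 210 -48; -231 30 245 -56; -264 40 280 -64; -297 50 315 -72; -330 60 350 -78.6' 1 20; python3 - <<'E'
from h import *
plan(477,-48,150,11.7)
E
```

```text
clock: 2.9
tool_pos: [0.4386, -0.1322, 0.1866]
eef_rot: [0.703, 0.074, -0.074, -0.703]
contact_force: [1.0, -1.0, -0.4]
opening: 0.999
tcp [ 438.6 -132.2  186.6] yaw 12.0 ydir [ 0.001 -0.    -1.   ] shift [55.1 36.6 74.4] spin 0.3 q7 [ 0.49  0.61 -0.46  2.11  0.53  0.53 -0.15] t 2.9 open 0.999 F [ 1.  -1.  -0.4]
```

```bash
python3 -m inch '30 15 40 0; 55 36 74 0.3; 55 56 74 0.3; 55 76 74 0.3; 55 76 74 0.3'; python3 - <<'E'
from h import *
plan(477,-48,41,11.7)
s=snap('top','t1.png');s2=snap('side','s1.png')
a=s['frame'][180:300,270:400];b=s2['frame'][160:300,280:430]
a=cv2.resize(a,None,fx=3,fy=3);b=cv2.resize(b,(0,0),fx=360/140,fy=360/140)
cv2.imwrite('pics/c1.png',np.hstack([a,b])[:,:,::-1])
E
```

```text
clock: 3.4
tool_pos: [0.4756, -0.0497, 0.109]
eef_rot: [0.704, 0.07, -0.072, -0.703]
contact_force: [-0.1, -1.4, 1.0]
opening: 0.998
tcp [475.6 -49.7 109. ] yaw 11.5 ydir [-0.004 -0.001 -1.   ] shift [ 2.  68.   1.3] spin -0.2 q7 [ 0.19  0.76 -0.3   2.11  0.62  0.36 -0.42] t 3.4 open 0.998 F [-0.1 -1.4  1. ]
```

View pics/c1.png

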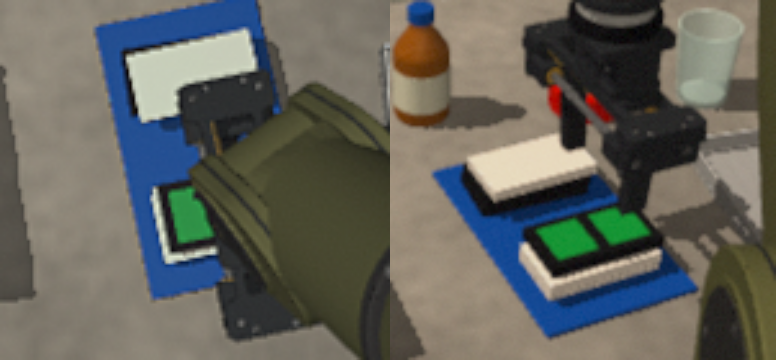

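```bash
python3 -m inch '2 25 1 0; 2 50 1 0; 2 60 1 0; 2 68 1 0; 2 68 1 0' ; python3 -m inch '0 0 0 0;0 0 0 0;0 0 0 0;0 0 0 0;0 0 0 0;0 0 0 0' -1 20;  python3 - <<'E'
from h import *
plan(477,-48,41,11.7)
s=snap('top','t2.png');s2=snap('side','s2.png')
b=s2['frame'][160:300,280:430]
cv2.imwrite('pics/c2.png',cv2.resize(b,(0,0),fx=4,fy=4)[:,:,::-1])
E
```

```text
clock: 4.0
tool_pos: [0.4785, -0.0489, 0.0428]
eef_rot: [0.704, 0.07, -0.07, -0.704]
contact_force: [0.8, -0.3, 0.6]
opening: 0.999
clock: 4.6
tool_pos: [0.4783, -0.0489, 0.0431]
eef_rot: [0.704, 0.07, -0.07, -0.703]
contact_force: [-1.4, 0.5, 5.7]
opening: 0.673
tcp [478.3 -48.9  43.1] yaw 11.4 ydir [ 0. -0. -1.] shift [-1.1  2.1  1.2] spin -0.3 q7 [ 0.09  0.88 -0.14  2.13  0.71  0.17 -0.5 ] t 4.6 open 0.673 F [-1.4  0.5  5.7]
```

View pics/c2.png

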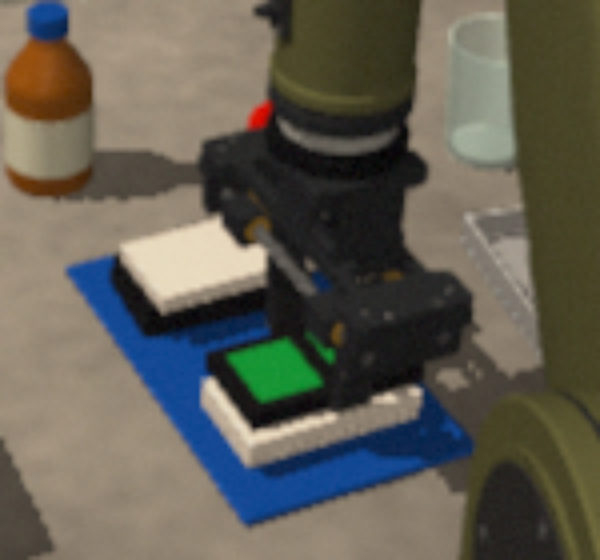

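```bash
python3 -m inch '0 -10 0 0; 0 -25 0 0; 0 -45 0 0; 0 -45 0 0' ;  python3 - <<'E'
from h import *
plan(500,280,170,8)
s2=snap('side','s3.png')
b=s2['frame'][130:300,260:430]
cv2.imwrite('pics/c3.png',cv2.resize(b,(0,0),fx=3.5,fy=3.5)[:,:,::-1])
E
```

```text
clock: 5.1
tool_pos: [0.4795, -0.0488, 0.0897]
eef_rot: [-0.704, -0.072, 0.069, 0.704]
contact_force: [0.4, 0.1, -1.9]
opening: 0.677
tcp [479.5 -48.8  89.7] yaw 11.4 ydir [ 0.004  0.    -1.   ] shift [ 85.4 -80.1 318.3] spin 3.4 q7 [ 0.17  0.8  -0.26  2.11  0.66  0.31 -0.45] t 5.1 open 0.677 F [ 0.4  0.1 -1.9]
```

View pics/c3.png

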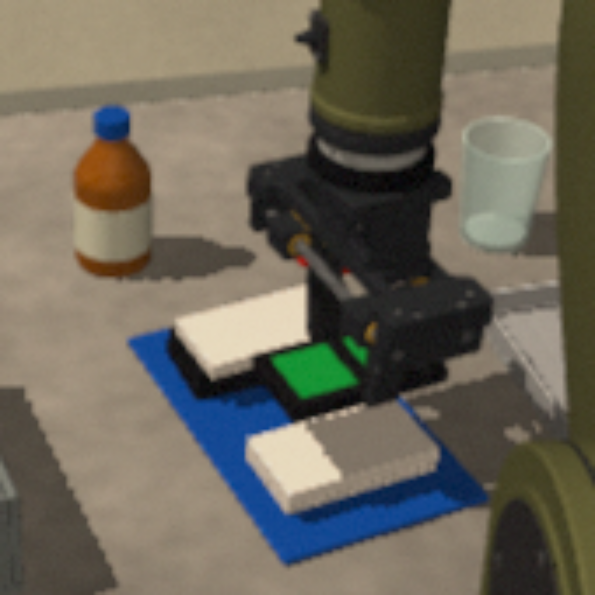

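```bash
python3 - <<'E'
from h import *
s=snap('top','t4.png')
cv2.imwrite('pics/c4.png',cv2.resize(s['frame'][180:310,100:290],(0,0),fx=4,fy=4)[:,:,::-1])
E
python3 -m inch '0 -40 0 0; 0 -80 30 0; 15 -80 65 1; 30 -80 100 2; 45 -80 140 3; 55 -80 180 3.4; 65 -80 220 3.4; 75 -80 260 3.4; 82 -80 295 3.4; 85 -80 318 3.4' -1 35;  python3 - <<'E'
from h import *
plan(500,280,30,8)
E
```

```text
clock: 6.2
tool_pos: [0.4976, 0.2834, 0.1666]
eef_rot: [-0.705, -0.05, 0.051, 0.706]
contact_force: [0.6, -0.6, -0.7]
opening: 0.672
tcp [497.6 283.4 166.6] yaw 8.2 ydir [-0.001  0.001 -1.   ] shift [  2.  136.6  -3.9] spin 0.2 q7 [-0.38  0.75 -0.38  1.8   0.41  0.68 -0.84] t 6.2 open 0.672 F [ 0.6 -0.6 -0.7]
```

View pics/c4.png

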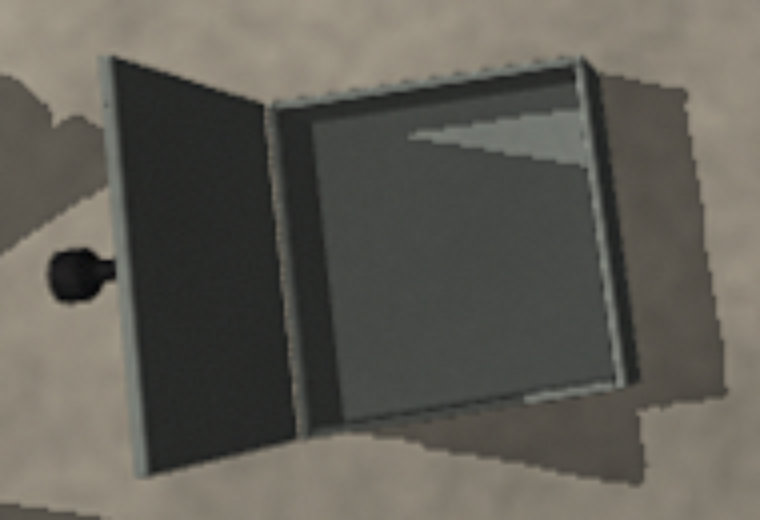

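```bash
python3 - <<'E'
from h import *
s=r.snapshot('top')
P=np.array([atz(s,p,.078) for p in [(205.5,168.3),(194.3,246),(276.3,256.5),(289.5,175)]])
print(np.round(P,3)); print(P.mean(0)); print([np.linalg.norm(P[i]-P[i-1]) for i in range(4)])
d=(P[0]+P[3]-P[1]-P[2]);print(np.degrees(np.arctan2(d[1],d[0])))
d=(P[0]+P[1]-P[2]-P[3]);print(np.degrees(np.arctan2(d[1],d[0])))
E
```

```text
[[0.583 0.398 0.078]
 [0.612 0.204 0.078]
 [0.409 0.173 0.078]
 [0.377 0.37  0.078]]
[0.49502707 0.28640264 0.078     ]
[np.float64(0.20785604071393088), np.float64(0.19624233951503045), np.float64(0.20589223243024962), np.float64(0.1997618699639878)]
98.86349625227066
8.258465400527426
```

```bash
python3 -m inch '-3 40 -1 0; -3 80 -1 0; -3 110 -1 0; -3 130 -1 0; -3 142 -1 0;-3 142 -1 0'; python3 -m inch '0 0 0 0;0 0 0 0;0 0 0 0;0 0 0 0;0 0 0 0' 1; python3 -m inch '0 -40 0 0;0 -80 0 0;0 -120 0 0; 0 -146 0 0'; python3 - <<'E'
from h import *
s=snap('top','t5.png')
s2=snap('side','s5.png')
cv2.imwrite('pics/c5.png',np.hstack([cv2.resize(s['frame'][180:310,100:290],(380,260)),cv2.resize(s2['frame'][190:330,110:310],(380,260))])[:,:,::-1])
plan(590,-21,170,13)
E
```

```text
clock: 6.85
tool_pos: [0.4946, 0.2774, 0.0238]
eef_rot: [0.706, 0.049, -0.051, -0.705]
contact_force: [0.5, 0.4, -1.1]
opening: 0.674
clock: 7.35
tool_pos: [0.4961, 0.2785, 0.0262]
eef_rot: [-0.705, -0.05, 0.049, 0.706]
contact_force: [0.0, -0.3, 0.2]
opening: 0.998
clock: 7.75
tool_pos: [0.4965, 0.2789, 0.1747]
eef_rot: [-0.705, -0.051, 0.049, 0.706]
contact_force: [0.4, 0.2, 0.5]
opening: 1.003
tcp [497.7 279.8 175.6] yaw 8.0 ydir [ 0.006  0.004 -1.   ] shift [  49.5    4.8 -310.8] spin -5.0 q7 [-0.37  0.73 -0.39  1.8   0.41  0.68 -0.85] t 7.8 open 0.999 F [ 0.2  0.4 -0.6]
```

View pics/c5.png

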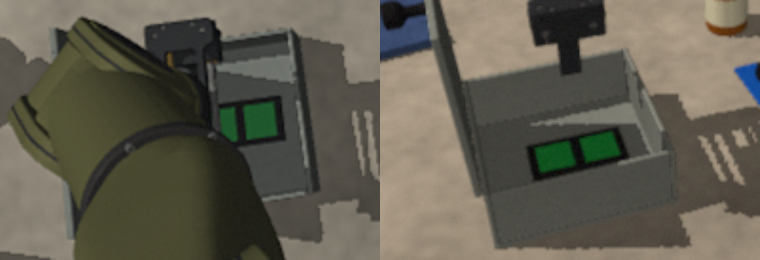

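```bash
python3 -m inch '8 0 -45 -1; 16 0 -90 -2; 24 0 -140 -3; 32 0 -185 -4; 40 0 -230 -5; 46 0 -275 -5; 49 25 -311 -5; 49 65 -311 -5; 49 65 -311 -5'; python3 - <<'E'
from h import *
plan(591,-21.5,43,13)
s2=snap('side','s6.png');s=snap('top','t6.png')
cv2.imwrite('pics/c6.png',np.hstack([cv2.resize(s['frame'][170:300,260:400],(420,390)),cv2.resize(s2['frame'][150:300,280:430],(390,390))])[:,:,::-1])
E
```

```text
clock: 8.75
tool_pos: [0.5836, -0.025, 0.1016]
eef_rot: [0.703, 0.076, -0.083, -0.702]
contact_force: [-0.9, 0.5, -0.3]
opening: 0.998
tcp [583.6 -25.  101.6] yaw 12.9 ydir [-0.011 -0.002 -1.   ] shift [ 8.6 58.5  1.7] spin -0.1 q7 [ 0.19  0.87 -0.41  1.79  0.55  0.61 -0.32] t 8.8 open 0.998 F [-0.9  0.5 -0.3]
```

View pics/c6.png

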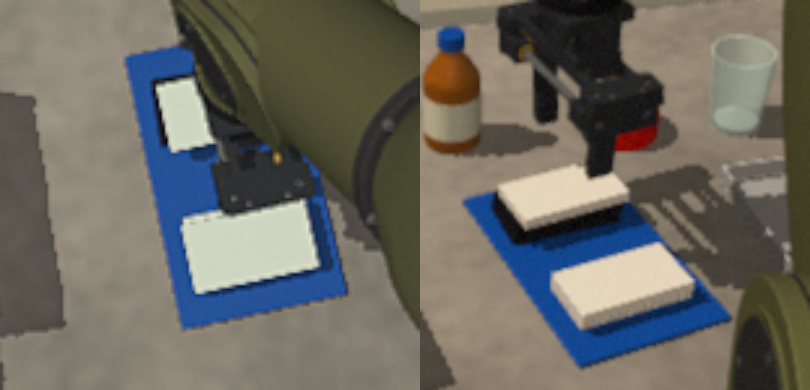

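```bash
python3 -m inch '4 0 1 0; 8 20 2 0; 8 40 2 0; 8 50 2 0; 8 59 2 0; 8 59 2 0;8 59 2 0' ; python3 - <<'E'
from h import *
plan(591,-21.5,43,13)
E
python3 -m inch '0 0 0 0;0 0 0 0;0 0 0 0;0 0 0 0;0 0 0 0;0 0 0 0' -1 35;python3 -m inch '0 -10 0 0; 0 -25 0 0; 0 -45 0 0; 0 -45 0 0' ;  python3 - <<'E'
from h import *
plan(523,-277,170,2)
s2=snap('side','s7.png')
s=snap('top','t7.png')
cv2.imwrite('pics/c7.png',np.hstack([cv2.resize(s['frame'][170:300,340:480],(420,390)),cv2.resize(s2['frame'][150:300,280:430],(390,390))])[:,:,::-1])
for n in('tray','tray_in'): print([(np.round(atz(s,a['centre'],.002),3),round(a['p'],2)) for a in r.tip_of('top',n)])
E
```

```text
clock: 9.55
tool_pos: [0.5956, -0.0187, 0.0484]
eef_rot: [0.703, 0.081, -0.08, -0.703]
contact_force: [-0.4, 0.0, -0.3]
opening: 0.998
tcp [595.6 -18.7  48.4] yaw 13.0 ydir [ 0.001  0.    -1.   ] shift [-5.1  5.4 -1.7] spin 0.0 q7 [ 0.15  0.95 -0.35  1.78  0.6   0.52 -0.37] t 9.6 open 0.998 F [-0.4  0.  -0.3]
clock: 10.15
tool_pos: [0.5949, -0.0192, 0.0479]
eef_rot: [0.703, 0.08, -0.08, -0.702]
contact_force: [-1.8, -0.4, 3.0]
opening: 0.662
clock: 10.55
tool_pos: [0.5974, -0.0185, 0.0959]
eef_rot: [-0.702, -0.082, 0.078, 0.703]
contact_force: [0.3, 0.8, -0.7]
opening: 0.661
tcp [597.4 -18.5  95.9] yaw 13.0 ydir [ 0.006  0.001 -1.   ] shift [-130.3  -74.8 -235.1] spin 11.0 q7 [ 0.18  0.88 -0.4   1.76  0.56  0.61 -0.33] t 10.6 open 0.661 F [ 0.3  0.8 -0.7]
[(array([0.499, 0.284, 0.002]), 0.38)]
[(array([ 0.606, -0.028,  0.002]), 0.5)]
```

View pics/c7.png

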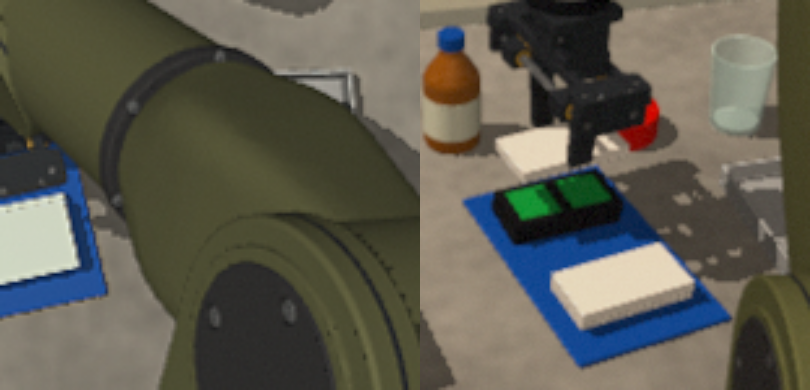

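```bash
python3 -m inch '0 0 0 0;0 15 0 0; 0 30 0 0; 0 40 0 0; 0 44 0 0; 0 44 0 0; 0 44 0 0';python3 -m inch '0 0 0 0;0 0 0 0;0 0 0 0;0 3 0 0;0 6 0 0;0 6 0 0;0 6 0 0' 0.9; python3 - <<'E'
from h import *
plan(591,-21.5,43,13)
E
```

```text
clock: 11.45
tool_pos: [0.595, -0.0188, 0.0482]
eef_rot: [-0.703, -0.08, 0.081, 0.703]
contact_force: [0.0, 0.7, -0.9]
opening: 0.662
clock: 12.15
tool_pos: [0.595, -0.019, 0.0426]
eef_rot: [0.703, 0.08, -0.08, -0.703]
contact_force: [-0.4, -0.4, 0.6]
opening: 0.949
tcp [595.  -19.   42.6] yaw 13.0 ydir [-0. -0. -1.] shift [-4.5 -0.4 -1.6] spin 0.0 q7 [ 0.15  0.96 -0.35  1.78  0.61  0.51 -0.37] t 12.2 open 0.949 F [-0.4 -0.4  0.6]
```

```bash
python3 -m inch '0 0 0 0;0 0 0 0;0 0 0 0;0 0 0 0;0 0 0 0' -1 35; python3 -m inch '0 -10 0 0; 0 -25 0 0; 0 -45 0 0; 0 -45 0 0;0 -45 0 0' ;  python3 - <<'E'
from h import *
plan(523,-277,170,2)
s2=snap('side','s8.png')
cv2.imwrite('pics/c8.png',cv2.resize(s2['frame'][150:300,280:430],(390,390))[:,:,::-1])
E
```

```text
clock: 12.65
tool_pos: [0.5952, -0.0189, 0.0428]
eef_rot: [0.703, 0.08, -0.08, -0.703]
contact_force: [-0.1, 0.2, 0.9]
opening: 0.675
clock: 13.15
tool_pos: [0.5955, -0.0191, 0.0886]
eef_rot: [0.703, 0.081, -0.08, -0.702]
contact_force: [-0.3, 0.2, -1.1]
opening: 0.675
tcp [595.5 -19.1  88.6] yaw 13.0 ydir [ 0.002 -0.    -1.   ] shift [-128.7  -81.5 -235. ] spin 11.0 q7 [ 0.18  0.89 -0.4   1.77  0.57  0.6  -0.33] t 13.2 open 0.675 F [-0.3  0.2 -1.1]
```

View pics/c8.png

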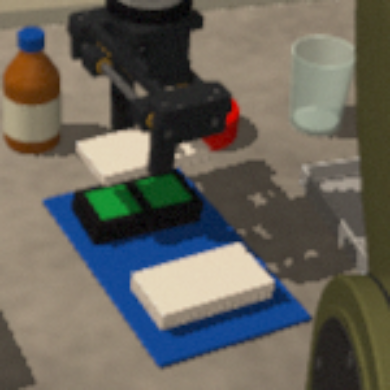

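```bash
python3 -m inch '0 -45 -10 1; -10 -81 -40 2; -30 -81 -80 4; -50 -81 -120 6; -80 -81 -160 8; -105 -81 -200 10; -129 -81 -235 11;-129 -81 -235 11;-129 -81 -235 11'; python3 - <<'E'
from h import *
plan(523,-277,31,2)
s2=snap('side','s9.png');s=snap('top','t9.png')
cv2.imwrite('pics/c9.png',np.hstack([cv2.resize(s['frame'][170:300,340:480],(420,390)),cv2.resize(s2['frame'][150:300,350:500],(390,390))])[:,:,::-1])
for n in('tray','tray_in'):
   for c,q in(('top',s),('side',s2)): print(c,n,[(np.round(atz(q,a['centre'],.002),3),round(a['p'],2)) for a in r.tip_of(c,n)])
E
```

```text
clock: 14.1
tool_pos: [0.5213, -0.2781, 0.1678]
eef_rot: [-0.707, -0.011, 0.012, 0.707]
contact_force: [0.9, 1.4, -0.8]
opening: 0.673
tcp [ 521.3 -278.1  167.8] yaw 1.9 ydir [-0.002  0.    -1.   ] shift [  2.  136.8   0.9] spin -0.1 q7 [ 0.68  0.78 -0.46  1.74  0.48  0.74 -0.  ] t 14.1 open 0.673 F [ 0.9  1.4 -0.8]
top tray [(array([ 0.522, -0.284,  0.002]), 0.71)]
side tray []
top tray_in [(array([ 0.52 , -0.278,  0.002]), 0.66), (array([0.483, 0.557, 0.002]), 0.24)]
side tray_in [(array([ 0.527, -0.28 ,  0.002]), 0.6)]
```

View pics/c9.png

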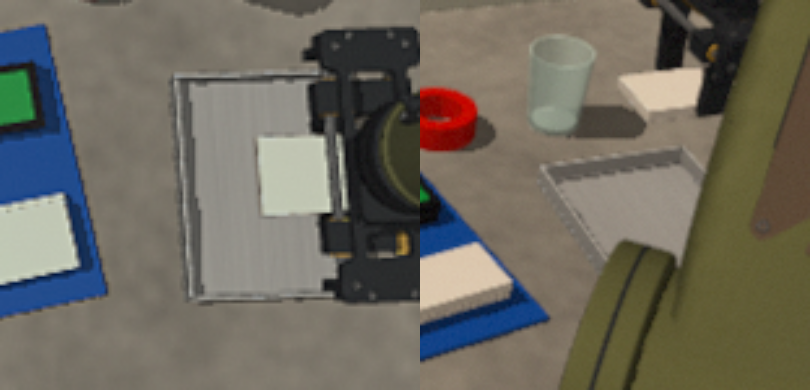

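```bash
python3 -m inch '2 40 1 0; 2 80 1 0; 2 110 1 0; 2 130 1 0; 2 142 1 0;2 147 1 0;2 147 1 0;2 147 1 0'; python3 -m inch '0 0 0 0;0 0 0 0;0 0 0 0;0 0 0 0' 1; python3 -m inch '0 -40 0 0;0 -80 0 0;0 -120 30 0; 0 -140 70 0; 0 -140 100 0; 0 -140 100 0'; python3 - <<'E'
from h import *
plan(523,-277,31,2)
s=snap('top','t10.png')
s2=snap('side','s10.png')
cv2.imwrite('pics/c10.png',np.hstack([cv2.resize(s['frame'][170:300,300:480],(540,390)),cv2.resize(s2['frame'][190:290,290:390],(260,260),interpolation=cv2.INTER_NEAREST)[:,:].repeat(1,0) if 0 else cv2.resize(s2['frame'][150:300,290:390],(260,390))])[:,:,::-1])
w,_=masks(s,230,290,300,390); _,g=masks(s,170,232,290,370)
g=cv2.morphologyEx(g.astype(np.uint8),cv2.MORPH_CLOSE,np.ones((7,7)))
for z in(.018,.03):print(z,'white',rectof(s,w,z),'green',rectof(s,g,z))
w,_=masks(s2,235,300,300,395); _,g=masks(s2,195,250,290,390)
g=cv2.morphologyEx(g.astype(np.uint8),cv2.MORPH_CLOSE,np.ones((7,7)))
for z in(.018,.03):print(z,'white',rectof(s2,w,z),'green',rectof(s2,g,z))
E
```

```text
clock: 15.2
tool_pos: [0.5252, -0.2761, 0.0227]
eef_rot: [0.707, 0.013, -0.012, -0.707]
contact_force: [0.5, 0.1, -2.0]
opening: 0.673
clock: 15.6
tool_pos: [0.5246, -0.2761, 0.0221]
eef_rot: [0.707, 0.013, -0.012, -0.707]
contact_force: [0.4, -0.2, -1.0]
opening: 0.993
clock: 16.2
tool_pos: [0.5217, -0.1703, 0.1632]
eef_rot: [-0.706, -0.016, 0.015, 0.708]
contact_force: [-0.4, -0.2, -0.7]
opening: 1.006
tcp [ 521.7 -170.3  163.2] yaw 2.5 ydir [ 0.002  0.003 -1.   ] shift [  -3.7  131.9 -107. ] spin 0.5 q7 [ 0.49  0.74 -0.44  1.87  0.49  0.64 -0.2 ] t 16.2 open 1.006 F [-0.4 -0.2 -0.7]
0.018 white [472.  -44.1 110.5  65.7 -78. ] green [597.  -19.3  95.2  46.8 -80.7]
0.03 white [471.8 -43.  109.2  65.  -78. ] green [595.4 -18.5  94.1  46.3 -80.7]
0.018 white [478.9 -45.3 112.9  61.5 -77.9] green [607.6 -20.6  95.5  48.7 -80.8]
0.03 white [465.5 -40.4 111.   60.4 -77.9] green [592.1 -16.1  93.9  47.8 -80.8]
```

View pics/c10.png

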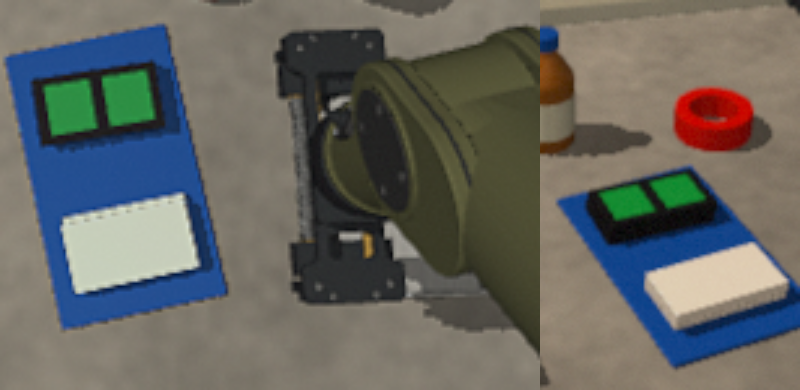

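```bash
python3 - <<'E'
from h import *
plan(595,-18.5,100,9.3)
f=cv2.imread('pics/t10.png')[225:285,310:380];g=cv2.imread('pics/s10.png')[235:290,325:400]
cv2.imwrite('pics/c11.png',np.hstack([cv2.resize(f,(420,360),interpolation=0),cv2.resize(g,(375,360),interpolation=0)]))
E
python3 -m inch '15 0 35 2; 30 0 70 4; 45 15 105 6; 57 30 130 6.5;68 63 149 6.5;68 63 149 6.5;68 63 149 6.5;68 63 149 6.5'; python3 - <<'E'
from h import *
plan(595,-18.5,31,9.3)
E
```

```text
tcp [ 520.8 -175.8  161.9] yaw 2.1 ydir [-0.    -0.001 -1.   ] shift [ 80.   61.8 154.5] spin -7.2 q7 [ 0.5   0.74 -0.43  1.87  0.49  0.64 -0.2 ] t 16.3 open 1.0 F [ 0.5 -0.1 -0.8]
clock: 17.1
tool_pos: [0.5835, -0.0276, 0.0994]
eef_rot: [0.707, -0.029, 0.029, -0.706]
contact_force: [-0.2, -0.8, 0.4]
opening: 0.999
tcp [583.5 -27.6  99.4] yaw -4.7 ydir [ 0.    -0.002 -1.   ] shift [10.6 68.4 10.1] spin -14.0 q7 [ 0.15  0.86 -0.32  1.8   0.47  0.56 -0.55] t 17.1 open 0.999 F [-0.2 -0.8  0.4]
```

View pics/c11.png

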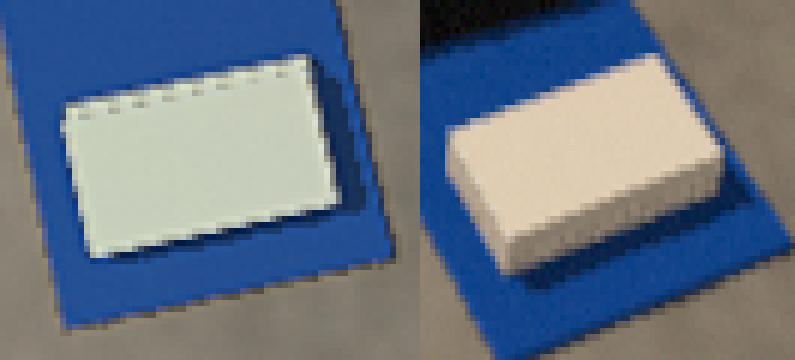

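```bash
python3 -m inch '5 0 5 -7; 10 20 10 -14; 10 40 10 -14; 10 55 10 -14; 10 68 10 -14; 10 68 10 -14;10 68 10 -14;10 68 10 -14';  python3 - <<'E'
from h import *
plan(595,-18.5,31,9.3)
E
```

```text
clock: 17.9
tool_pos: [0.5948, -0.0155, 0.0315]
eef_rot: [0.705, 0.059, -0.058, -0.705]
contact_force: [-0.2, -0.1, 0.4]
opening: 0.997
tcp [594.8 -15.5  31.5] yaw 9.5 ydir [ 0.001 -0.    -1.   ] shift [-0.3  0.5 -3. ] spin 0.2 q7 [ 0.13  0.98 -0.32  1.78  0.6   0.48 -0.43] t 17.9 open 0.997 F [-0.2 -0.1  0.4]
```

```bash
python3 -m inch '0 0 0 0;0 0 0 0;0 0 0 0;0 0 0 0;0 0 0 0' -1 35; python3 -m inch '0 -10 0 0; 0 -25 0 0; 0 -55 0 0; 0 -60 0 0;0 -60 0 0;0 -60 0 0' ;  python3 - <<'E'
from h import *
plan(495,282,170,8.5)
s2=snap('side','s12.png')
cv2.imwrite('pics/c12.png',cv2.resize(s2['frame'][150:300,280:430],(390,390))[:,:,::-1])
E
```

```text
clock: 18.4
tool_pos: [0.5944, -0.0155, 0.0309]
eef_rot: [0.705, 0.059, -0.059, -0.705]
contact_force: [0.0, 0.2, 1.4]
opening: 0.672
clock: 19.0
tool_pos: [0.5939, -0.0158, 0.0905]
eef_rot: [0.705, 0.059, -0.059, -0.705]
contact_force: [0.4, -0.3, -1.2]
opening: 0.676
tcp [593.9 -15.8  90.5] yaw 9.5 ydir [-0.001 -0.    -1.   ] shift [-48.3 -79.6 310. ] spin 1.0 q7 [ 0.17  0.89 -0.39  1.77  0.55  0.59 -0.39] t 19.0 open 0.676 F [ 0.4 -0.3 -1.2]
```

View pics/c12.png

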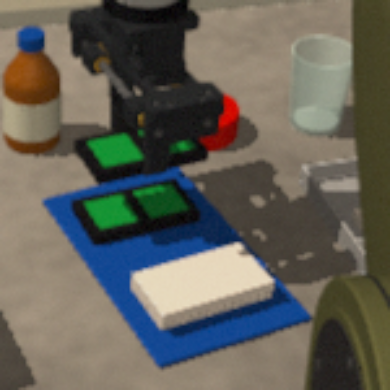

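```bash
python3 -m inch '0 -40 5 0; 0 -80 20 0; -5 -80 60 1; -12 -80 100 1; -20 -80 145 1; -28 -80 190 1; -36 -80 235 1; -42 -80 275 1; -48 -80 310 1; -48 -80 310 1';  python3 -m inch '0 0 0 0; 0 0 0 0'; python3 - <<'E'
from h import *
plan(495,282,34,8.5)
s2=snap('side','s13.png')
cv2.imwrite('pics/c13.png',cv2.resize(s2['frame'][120:330,110:310],(400,420))[:,:,::-1])
E
```

```text
clock: 20.05
tool_pos: [0.4919, 0.2895, 0.1702]
eef_rot: [-0.703, -0.055, 0.057, 0.707]
contact_force: [-0.3, 0.2, -0.5]
opening: 0.672
clock: 20.25
tool_pos: [0.4959, 0.2804, 0.1699]
eef_rot: [0.706, 0.052, -0.052, -0.704]
contact_force: [0.6, -0.5, -1.0]
opening: 0.676
tcp [495.9 280.4 169.9] yaw 8.4 ydir [-0.001 -0.002 -1.   ] shift [ -0.4 135.9   2. ] spin -0.1 q7 [-0.37  0.74 -0.39  1.8   0.42  0.69 -0.85] t 20.2 open 0.676 F [ 0.6 -0.5 -1. ]
```

View pics/c13.png

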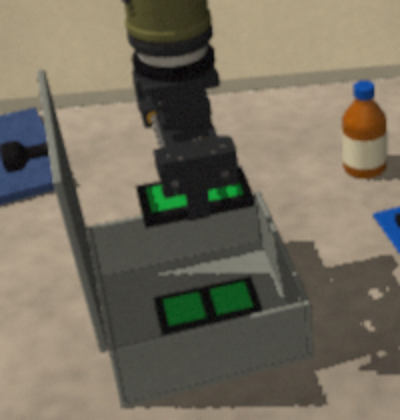

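```bash
python3 -m inch '0 40 -1 0; 0 80 -2 0; 0 110 -2 0; 0 125 -2 0; 0 136 -2 0;0 136 -2 0;0 136 -2 0'; python3 -m inch '0 0 0 0;0 0 0 0;0 0 0 0;0 0 0 0;0 0 0 0' 1; python3 -m inch '0 -40 0 0;0 -80 0 0;0 -120 0 0; 0 -140 0 0; 10 -140 -40 0; 20 -140 -80 0; 30 -140 -120 0; 30 -140 -120 0; 30 -140 -120 0'; python3 - <<'E'
from h import *
s=snap('top','t14.png')
s2=snap('side','s14.png')
cv2.imwrite('pics/c14.png',np.hstack([cv2.resize(s['frame'][180:310,100:290],(380,260)),cv2.resize(s2['frame'][190:330,110:310],(380,260))])[:,:,::-1])
plan(593,-14,100,13)
_,g=masks(s,170,232,290,370)
g=cv2.morphologyEx(g.astype(np.uint8),cv2.MORPH_CLOSE,np.ones((7,7)))
for z in(.018,):print(z,'green',rectof(s,g,z))
_,g=masks(s2,195,250,290,390)
g=cv2.morphologyEx(g.astype(np.uint8),cv2.MORPH_CLOSE,np.ones((7,7)))
for z in(.018,):print(z,'green',rectof(s2,g,z))
E
```

```text
clock: 21.0
tool_pos: [0.4966, 0.2806, 0.0356]
eef_rot: [-0.705, -0.053, 0.052, 0.705]
contact_force: [0.4, -0.1, -0.0]
opening: 0.674
clock: 21.5
tool_pos: [0.496, 0.2803, 0.0349]
eef_rot: [-0.705, -0.053, 0.052, 0.705]
contact_force: [0.5, -0.2, 0.4]
opening: 1.001
clock: 22.4
tool_pos: [0.5436, 0.1648, 0.1746]
eef_rot: [0.705, 0.052, -0.052, -0.705]
contact_force: [-0.0, 0.6, -0.2]
opening: 0.999
tcp [542.8 167.6 174.8] yaw 8.6 ydir [-0.     0.001 -1.   ] shift [  22.4   74.6 -187.2] spin -4.4 q7 [-0.13  0.74 -0.43  1.8   0.45  0.7  -0.66] t 22.5 open 0.996 F [ 0.7 -0.4 -0.4]
0.018 green [596.3 -17.3  93.3  46.3 -81.6]
0.018 green [593.2 -14.9  94.   48.2 -82.8]
```

View pics/c14.png

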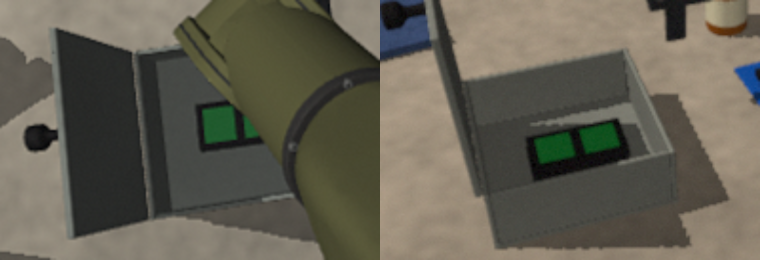

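```bash
python3 -m inch '5 0 -40 0; 10 0 -80 0; 15 10 -120 0; 20 30 -155 0.5; 24 75 -189 0.5;24 75 -189 0.5;24 75 -189 0.5'; python3 - <<'E'
from h import *
plan(595,-16.5,19.5,8)
E
```

```text
clock: 23.2
tool_pos: [0.5943, -0.0164, 0.0985]
eef_rot: [-0.705, -0.049, 0.051, 0.706]
contact_force: [0.2, 1.1, 1.1]
opening: 0.999
tcp [594.3 -16.4  98.5] yaw 8.1 ydir [-0.003  0.001 -1.   ] shift [ 0.9 79.  -0.3] spin 0.1 q7 [ 0.17  0.88 -0.4   1.76  0.54  0.61 -0.4 ] t 23.2 open 0.999 F [0.2 1.1 1.1]
```

```bash
python3 -m inch '1 30 0 0; 1 55 0 0; 1 70 0 0; 1 79 0 0; 1 79 0 0;1 79 0 0'; python3 -m inch '0 0 0 0;0 0 0 0;0 0 0 0;0 0 0 0;0 0 0 0' -1 35; python3 -m inch '0 -10 0 0; 0 -25 0 0; 0 -55 0 0; 0 -80 0 0;0 -80 0 0;0 -80 0 0' ;  python3 - <<'E'
from h import *
plan(495,281,170,8.5)
s2=snap('side','s15.png')
cv2.imwrite('pics/c15.png',cv2.resize(s2['frame'][150:300,280:430],(390,390))[:,:,::-1])
E
```

```text
clock: 23.8
tool_pos: [0.5968, -0.0163, 0.0217]
eef_rot: [-0.705, -0.05, 0.049, 0.705]
contact_force: [-0.7, 0.1, -0.4]
opening: 0.999
clock: 24.3
tool_pos: [0.5963, -0.0173, 0.0211]
eef_rot: [0.705, 0.05, -0.049, -0.705]
contact_force: [-1.4, -0.1, 2.7]
opening: 0.673
clock: 24.9
tool_pos: [0.5964, -0.0173, 0.1017]
eef_rot: [0.705, 0.05, -0.049, -0.705]
contact_force: [0.1, -0.5, -0.5]
opening: 0.669
tcp [596.4 -17.3 101.7] yaw 8.0 ydir [ 0.002 -0.    -1.   ] shift [-58.7 -68.5 309.5] spin -0.5 q7 [ 0.18  0.87 -0.4   1.76  0.54  0.62 -0.4 ] t 24.9 open 0.669 F [ 0.1 -0.5 -0.5]
```

View pics/c15.png

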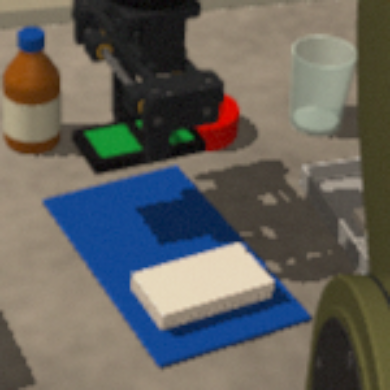

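```bash
python3 -m inch '0 -40 5 0; 0 -69 20 0; -8 -69 60 0; -16 -69 100 0; -25 -69 145 0; -34 -69 190 -0.5; -43 -69 235 -0.5; -52 -69 275 -0.5; -59 -69 309 -0.5; -59 -69 309 -0.5';  python3 -m inch '0 0 0 0; 0 0 0 0; 0 0 0 0'; python3 - <<'E'
from h import *
plan(495,281,48,8.5)
E
```

```text
clock: 25.95
tool_pos: [0.4907, 0.2875, 0.1691]
eef_rot: [-0.703, -0.055, 0.057, 0.707]
contact_force: [0.4, 0.4, -0.9]
opening: 0.671
clock: 26.25
tool_pos: [0.4951, 0.2786, 0.1692]
eef_rot: [0.706, 0.051, -0.052, -0.705]
contact_force: [0.4, -0.2, -0.4]
opening: 0.672
tcp [495.1 278.6 169.2] yaw 8.4 ydir [-0.    -0.002 -1.   ] shift [  0.4 121.2   2.6] spin -0.1 q7 [-0.36  0.74 -0.4   1.81  0.43  0.68 -0.86] t 26.2 open 0.672 F [ 0.4 -0.2 -0.4]
```

```bash
python3 -m inch '0 40 1 0; 0 80 2 0; 0 100 2 0; 0 115 2 0; 0 121 2 0;0 121 2 0;0 121 2 0'; python3 -m inch '0 0 0 0;0 0 0 0;0 0 0 0;0 0 0 0;0 0 0 0' 1; python3 -m inch '0 -40 0 0;0 -80 0 0;0 -120 0 0; 0 -125 0 0; 0 -125 -40 0; 0 -125 -80 0; 0 -125 -120 0; 0 -125 -160 0; 0 -125 -160 0;0 -125 -160 0'; python3 - <<'E'
from h import *
s=snap('top','t16.png')
s2=snap('side','s16.png')
cv2.imwrite('pics/c16.png',np.hstack([cv2.resize(s['frame'][180:310,100:290],(380,260)),cv2.resize(s2['frame'][190:330,110:310],(380,260))])[:,:,::-1])
cv2.imwrite('pics/c16b.png',np.hstack([cv2.resize(s['frame'][170:300,290:480],(570,390))])[:,:,::-1])
plan(474,-41,100,13)
w,_=masks(s,230,290,300,390);print(rectof(s,w,.03))
w,_=masks(s2,235,300,300,395);print(rectof(s2,w,.03))
E
```

```text
clock: 26.95
tool_pos: [0.4949, 0.2824, 0.0494]
eef_rot: [-0.705, -0.053, 0.052, 0.705]
contact_force: [0.4, 0.1, -1.9]
opening: 0.674
clock: 27.45
tool_pos: [0.4943, 0.2827, 0.0489]
eef_rot: [-0.705, -0.053, 0.053, 0.705]
contact_force: [-0.0, -0.2, -0.4]
opening: 0.998
clock: 28.45
tool_pos: [0.5178, 0.1232, 0.1731]
eef_rot: [0.705, 0.051, -0.052, -0.705]
contact_force: [0.8, -0.1, -0.6]
opening: 1.0
tcp [517.6 125.9 173.5] yaw 8.6 ydir [-0.     0.001 -1.   ] shift [ -68.2   73.3 -158.5] spin -4.4 q7 [-0.06  0.7  -0.44  1.91  0.48  0.63 -0.65] t 28.6 open 1.0 F [-0.1  0.   0.8]Traceback (most recent call last):
  File "<stdin>", line 7, in <module>
  File "h.py", line 14, in rectof
    c=max(cs,key=cv2.contourArea)[:,0]
      ~~~^^^^^^^^^^^^^^^^^^^^^^^^
ValueError: max() iterable argument is empty
```

View pics/c16.png

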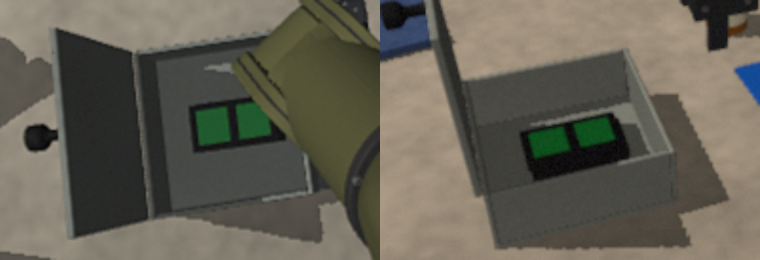

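View pics/c16b.png

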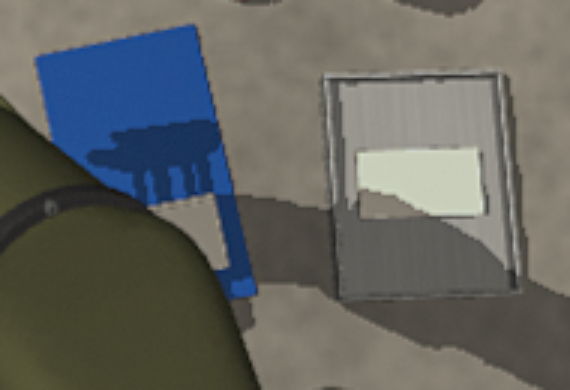

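```bash
python3 - <<'E'
from h import *
plan(470.5,-42.5,100,12)
E
python3 -m inch '-15 0 -40 0; -35 0 -80 -1; -55 10 -120 -3; -72 40 -159 -3.5;-72 73 -159 -3.5;-72 73 -159 -3.5;-72 73 -159 -3.5'; python3 - <<'E'
from h import *
plan(470.5,-42.5,31,12)
s=snap('top','t17.png')
s2=snap('side','s17.png')
cv2.imwrite('pics/c17.png',np.hstack([cv2.resize(s['frame'][200:300,300:400],(380,380)),cv2.resize(s2['frame'][200:300,300:400],(380,380))])[:,:,::-1])
E
```

```text
tcp [517.6 125.9 173.5] yaw 8.6 ydir [-0.     0.001 -1.   ] shift [ -71.9   73.3 -159.5] spin -3.4 q7 [-0.06  0.7  -0.44  1.91  0.48  0.63 -0.65] t 28.6 open 1.0 F [-0.1  0.   0.8]
clock: 29.25
tool_pos: [0.4709, -0.0412, 0.1009]
eef_rot: [-0.703, -0.075, 0.075, 0.704]
contact_force: [0.2, 0.1, 0.3]
opening: 1.001
tcp [470.9 -41.2 100.9] yaw 12.2 ydir [-0.     0.001 -1.   ] shift [-0.7 69.9 -1.3] spin 0.2 q7 [ 0.18  0.77 -0.31  2.13  0.7   0.34 -0.5 ] t 29.2 open 1.001 F [0.2 0.1 0.3]
```

View pics/c17.png

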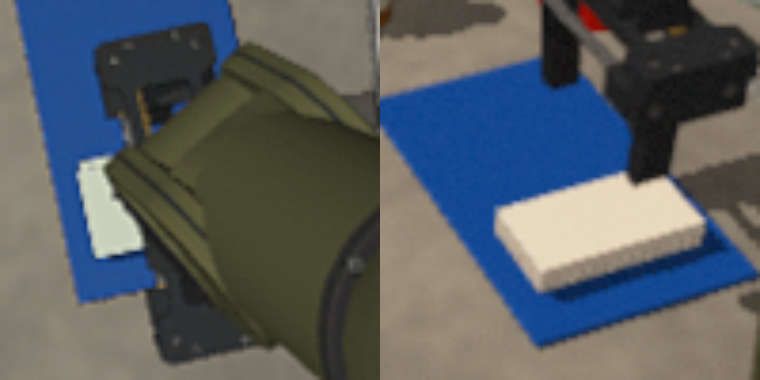

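```bash
python3 -m inch '-1 30 -1 0; -1 50 -1 0; -1 62 -1 0; -1 70 -1 0; -1 70 -1 0;-1 70 -1 0'; python3 -m inch '0 0 0 0;0 0 0 0;0 0 0 0;0 0 0 0;0 0 0 0' -1 35; python3 -m inch '0 -10 0 0; 0 -25 0 0; 0 -55 0 0; 0 -60 0 0;0 -60 0 0;0 -60 0 0' ;  python3 - <<'E'
from h import *
plan(524,-277,170,2)
s2=snap('side','s18.png')
cv2.imwrite('pics/c18.png',cv2.resize(s2['frame'][150:300,280:430],(390,390))[:,:,::-1])
E
```

```text
clock: 29.95
tool_pos: [0.4703, -0.0442, 0.0315]
eef_rot: [-0.703, -0.075, 0.074, 0.703]
contact_force: [-0.3, -0.3, -0.3]
opening: 0.995
clock: 30.45
tool_pos: [0.4697, -0.0449, 0.0309]
eef_rot: [0.703, 0.074, -0.074, -0.703]
contact_force: [-0.6, -0.4, 3.6]
opening: 0.678
clock: 31.05
tool_pos: [0.4692, -0.0449, 0.0901]
eef_rot: [0.703, 0.074, -0.074, -0.703]
contact_force: [0.2, 0.4, -0.8]
opening: 0.675
tcp [469.2 -44.9  90.1] yaw 12.0 ydir [-0.001 -0.    -1.   ] shift [   5.2  -79.9 -238.4] spin 10.0 q7 [ 0.18  0.79 -0.29  2.14  0.73  0.31 -0.53] t 31.1 open 0.675 F [ 0.2  0.4 -0.8]
```

View pics/c18.png

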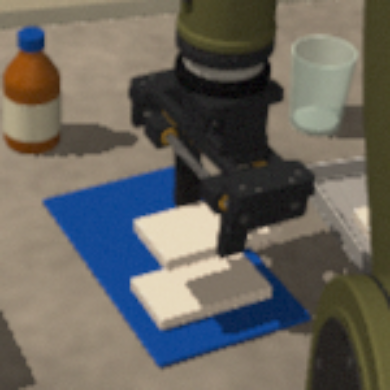

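```bash
python3 -m inch '0 -45 -10 1; 0 -80 -40 2; 0 -80 -80 4; 0 -80 -120 6; 2 -80 -160 8; 4 -80 -200 10; 5 -80 -238 10;5 -80 -238 10;5 -80 -238 10;5 -80 -238 10'; python3 - <<'E'
from h import *
plan(524,-277,34,2)
s2=snap('side','s19.png');s=snap('top','t19.png')
cv2.imwrite('pics/c19.png',np.hstack([cv2.resize(s['frame'][170:300,340:480],(420,390)),cv2.resize(s2['frame'][150:300,350:500],(390,390))])[:,:,::-1])
E
```

```text
clock: 32.1
tool_pos: [0.5237, -0.2746, 0.1698]
eef_rot: [-0.706, -0.013, 0.014, 0.708]
contact_force: [0.4, 0.2, -0.6]
opening: 0.673
tcp [ 523.7 -274.6  169.8] yaw 2.2 ydir [-0.002  0.002 -1.   ] shift [  0.4 135.8  -2.7] spin 0.2 q7 [ 0.7   0.79 -0.52  1.73  0.53  0.77 -0.05] t 32.1 open 0.673 F [ 0.4  0.2 -0.6]
```

View pics/c19.png

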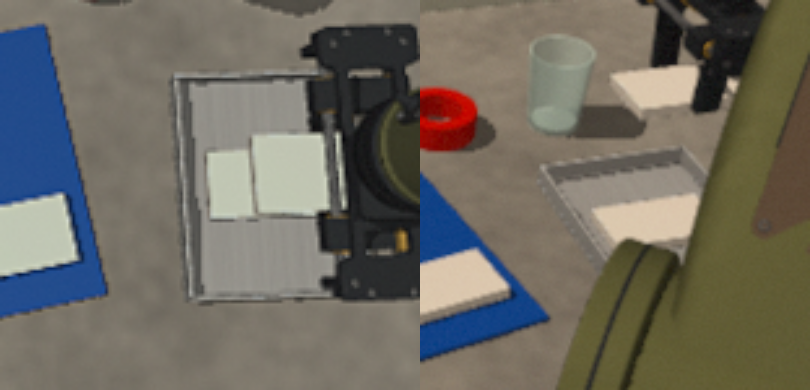

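```bash
python3 -m inch '0 40 -3 0; 0 80 -3 0; 0 110 -3 0; 0 125 -3 0; 0 133 -3 0;0 137 -3 0;0 137 -3 0;0 137 -3 0'; python3 -m inch '0 0 0 0;0 0 0 0;0 0 0 0;0 0 0 0' 1; python3 -m inch '0 -40 0 0;0 -80 0 0;0 -120 30 0; 0 -140 70 0; 0 -140 110 0; 0 -140 150 0;0 -140 150 0;0 -140 150 0'; python3 - <<'E'
from h import *
s=snap('top','t20.png')
s2=snap('side','s20.png')
cv2.imwrite('pics/c20.png',np.hstack([cv2.resize(s['frame'][170:300,300:480],(540,390)),cv2.resize(s2['frame'][150:300,290:390],(260,390))])[:,:,::-1])
w,_=masks(s,230,290,300,390)
for z in(.018,):print(z,'white',rectof(s,w,z))
w,_=masks(s2,235,300,300,395)
for z in(.018,):print(z,'white',rectof(s2,w,z))
plan(474,-44,100,12)
E
```

```text
clock: 33.0
tool_pos: [0.5251, -0.2798, 0.0349]
eef_rot: [0.707, 0.013, -0.012, -0.707]
contact_force: [0.2, 0.1, -1.4]
opening: 0.673
clock: 33.4
tool_pos: [0.5243, -0.2796, 0.034]
eef_rot: [0.707, 0.013, -0.012, -0.707]
contact_force: [-0.1, 0.1, -1.4]
opening: 0.998
clock: 34.2
tool_pos: [0.519, -0.1288, 0.174]
eef_rot: [0.707, 0.013, -0.013, -0.707]
contact_force: [-0.8, -0.6, 0.3]
opening: 0.998
0.018 white [475.2 -45.2 109.3  58.8 -78.6]
0.018 white [471.5 -41.8 110.9  61.  -78.5]
tcp [ 518.7 -131.1  173.6] yaw 1.9 ydir [-0.    -0.001 -1.   ] shift [-41.7  73.5  88.6] spin -10.1 q7 [ 0.46  0.71 -0.49  1.9   0.53  0.66 -0.33] t 34.3 open 0.996 F [-0.  -0.1  0.1]
```

View pics/c20.png

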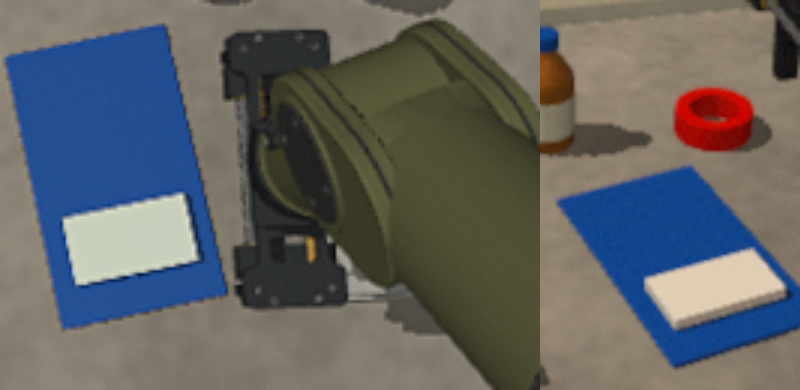

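```bash
python3 -m inch '-15 0 30 -4; -30 20 60 -8; -41 45 88 -9.5; -41 73 88 -9.5;-41 95 88 -9.5;-41 95 88 -9.5;-41 95 88 -9.5'; python3 - <<'E'
from h import *
plan(475,-44.5,19,11.4)
E
```

```text
clock: 35.0
tool_pos: [0.4749, -0.0442, 0.0787]
eef_rot: [0.704, 0.07, -0.071, -0.703]
contact_force: [0.8, 0.4, 0.0]
opening: 1.003
tcp [474.9 -44.2  78.7] yaw 11.4 ydir [-0.    -0.001 -1.   ] shift [ 0.1 59.7 -0.2] spin 0.0 q7 [ 0.17  0.82 -0.28  2.13  0.77  0.3  -0.58] t 35.0 open 1.003 F [0.8 0.4 0. ]
```

```bash
python3 -m inch '0 30 0 0; 0 45 0 0; 0 55 0 0; 0 60 0 0; 0 60 0 0;0 60 0 0'; python3 -m inch '0 0 0 0;0 0 0 0;0 0 0 0;0 0 0 0;0 0 0 0' -1 35; python3 -m inch '0 -10 0 0; 0 -25 0 0; 0 -55 0 0; 0 -80 0 0;0 -80 0 0;0 -80 0 0' ;  python3 - <<'E'
from h import *
plan(524,-278,170,2)
s2=snap('side','s21.png')
cv2.imwrite('pics/c21.png',cv2.resize(s2['frame'][150:300,280:430],(390,390))[:,:,::-1])
E
```

```text
clock: 35.6
tool_pos: [0.4754, -0.0435, 0.0195]
eef_rot: [0.704, 0.071, -0.07, -0.704]
contact_force: [-0.4, -0.3, -0.5]
opening: 1.0
clock: 36.1
tool_pos: [0.4749, -0.0431, 0.0189]
eef_rot: [0.704, 0.071, -0.071, -0.703]
contact_force: [-0.4, 0.4, 3.0]
opening: 0.674
clock: 36.7
tool_pos: [0.4748, -0.0433, 0.0987]
eef_rot: [0.704, 0.071, -0.071, -0.704]
contact_force: [0.4, -0.5, -1.5]
opening: 0.675
tcp [474.8 -43.3  98.7] yaw 11.5 ydir [ 0.001  0.    -1.   ] shift [   1.4  -71.3 -239.7] spin 9.5 q7 [ 0.21  0.78 -0.35  2.12  0.76  0.36 -0.57] t 36.7 open 0.675 F [ 0.4 -0.5 -1.5]
```

View pics/c21.png

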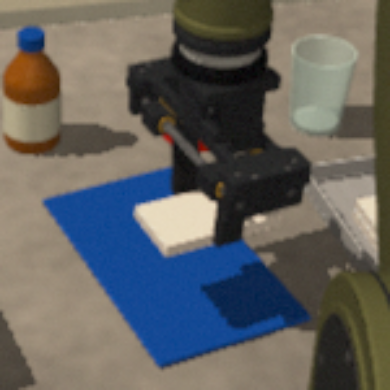

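```bash
python3 -m inch '0 -45 -10 1; 0 -71 -40 2; 0 -71 -80 4; 0 -71 -120 6; 1 -71 -160 8; 1 -71 -200 9.5; 1 -71 -239 9.5;1 -71 -239 9.5;1 -71 -239 9.5;1 -71 -239 9.5'; python3 - <<'E'
from h import *
plan(524,-279,44,2)
s2=snap('side','s22.png');s=snap('top','t22.png')
cv2.imwrite('pics/c22.png',np.hstack([cv2.resize(s['frame'][170:300,340:480],(420,390)),cv2.resize(s2['frame'][150:300,350:500],(390,390))])[:,:,::-1])
E
```

```text
clock: 37.75
tool_pos: [0.5232, -0.2751, 0.1686]
eef_rot: [-0.706, -0.013, 0.014, 0.708]
contact_force: [0.1, 0.1, -0.3]
opening: 0.674
tcp [ 523.2 -275.1  168.6] yaw 2.2 ydir [-0.002  0.002 -1.   ] shift [  0.9 124.6  -4.2] spin 0.2 q7 [ 0.72  0.79 -0.56  1.73  0.56  0.78 -0.07] t 37.8 open 0.674 F [ 0.1  0.1 -0.3]
```

View pics/c22.png

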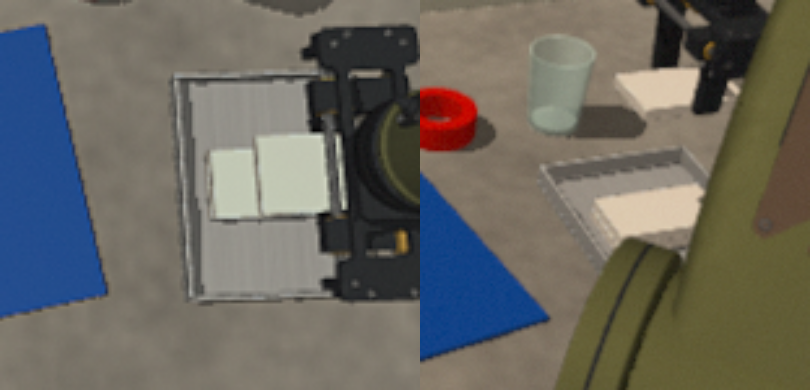

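```bash
python3 -m inch '1 40 -2 0; 1 80 -3 0; 1 100 -3 0; 1 115 -3 0; 1 122 -3 0;1 125 -3 0;1 125 -3 0;1 125 -3 0'; python3 -m inch '0 0 0 0;0 0 0 0;0 0 0 0;0 0 0 0' 1; python3 -m inch '0 -40 0 0;0 -80 0 0;0 -120 30 0; 0 -180 70 0; 0 -230 110 0; 0 -240 150 0;0 -240 190 0;0 -240 240 0;0 -240 280 0; 0 -240 280 0'; python3 - <<'E'
from h import *
s=snap('top','t23.png')
s2=snap('side','s23.png')
cv2.imwrite('pics/c23.png',s['frame'][:,:,::-1]);
plan(474,-44,100,12)
for c,q in(('top',s),('side',s2)):
  for n in ('case_lid_handle','case_lid_hinge'): print(c,n,[(np.round(a['centre'],1),round(a['p'],2)) for a in r.tip_of(c,n)])
E
```

```text
clock: 38.65
tool_pos: [0.5254, -0.2802, 0.0458]
eef_rot: [0.707, 0.013, -0.012, -0.707]
contact_force: [-0.3, 0.0, -0.6]
opening: 0.676
clock: 39.05
tool_pos: [0.5248, -0.2801, 0.045]
eef_rot: [0.707, 0.013, -0.012, -0.707]
contact_force: [0.2, -0.1, 0.6]
opening: 0.992
clock: 40.05
tool_pos: [0.5143, 0.009, 0.2861]
eef_rot: [-0.705, -0.018, 0.016, 0.709]
contact_force: [-0.2, 0.9, 0.1]
opening: 1.0
tcp [514.5   1.1 284.9] yaw 2.3 ydir [ 0. -0. -1.] shift [-42.3 184.9 -43.5] spin -9.7 q7 [ 0.31  0.55 -0.64  1.83  0.41  0.89 -0.48] t 40.1 open 0.998 F [ 0.2  0.1 -0.7]
top case_lid_handle [(array([247.8, 118.8]), 0.8), (array([232.1, 429.7]), 0.61)]
top case_lid_hinge [(array([243.6, 169.5]), 0.9)]
side case_lid_handle [(array([202.2, 113.9]), 0.91)]
side case_lid_hinge [(array([261.2, 156.3]), 0.83), (array([205.5, 292.3]), 0.32)]
```

View pics/c23.png

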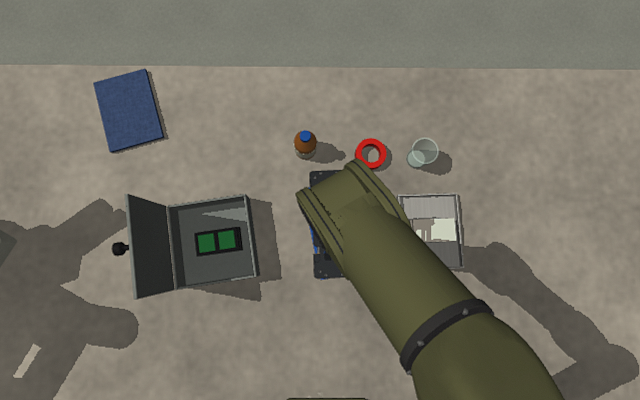

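View pics/s23.png

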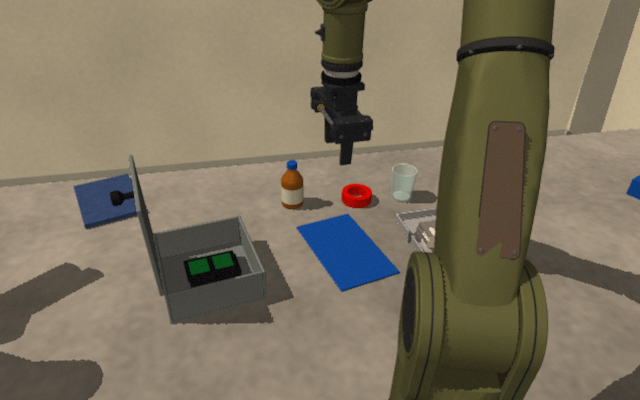

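```bash
python3 - <<'E'
from h import *
from scipy.optimize import least_squares
s=r.snapshot('top');s2=r.snapshot('side')
def tri(a,b):
    c1,d1=ray(s,a);c2,d2=ray(s2,b);A=np.stack([d1,-d2],1);k=np.linalg.lstsq(A,c2-c1,rcond=None)[0]
    p,q=c1+d1*k[0],c2+d2*k[1];return (p+q)/2,np.linalg.norm(p-q)
H=tri((247.8,118.8),(202.2,113.9));G=tri((243.6,169.5),(261.2,156.3))
print(H,G)
e=np.array([np.cos(np.radians(98.6)),np.sin(np.radians(98.6))])
hg=np.array([480,385])/1000
v=H[0][:2]-hg; print('along',v@e,'across',v@np.array([-e[1],e[0]]),'up',H[0][2]-.078)
for th in np.arange(1.5,1.95,.05): print(round(th,2),round(-.170*np.cos(th)+.035*np.sin(th),3),round(.170*np.sin(th)+.035*np.cos(th),3))
# lid free edge corners in top picture
for p in[(194,127.5),(298,135.5)]: print(np.round(atz(s,p,.278),3))
E
```

```text
(array([0.47384265, 0.44253588, 0.2342598 ]), np.float64(0.003495218688408621)) (array([0.4880678 , 0.39391936, 0.06959669]), np.float64(0.0022936285577468563))
along 0.05780970971885797 across -0.0025155334116004333 up 0.15625980205090506
1.5 0.023 0.172
1.55 0.031 0.171
1.6 0.04 0.169
1.65 0.048 0.167
1.7 0.057 0.164
1.75 0.065 0.161
1.8 0.073 0.158
1.85 0.08 0.154
1.9 0.088 0.15
[0.58  0.411 0.278]
[0.377 0.381 0.278]
```

```bash
python3 -m inch '0 -50 0 0; 0 -60 0 -3; 0 -60 0 -6; 0 -60 0 -6;0 -60 0 -6'; python3 - <<'E'
from h import *
plan(467,469,345,8.6)
E
```

```text
clock: 40.95
tool_pos: [0.5145, -0.001, 0.3443]
eef_rot: [0.705, 0.048, -0.049, -0.705]
contact_force: [-0.5, -0.1, -0.7]
opening: 1.001
tcp [514.5  -1.  344.3] yaw 7.9 ydir [-0.001 -0.    -1.   ] shift [ 17.5  -0.7 472. ] spin -0.7 q7 [ 0.36  0.49 -0.7   1.74  0.36  1.04 -0.33] t 41.0 open 1.001 F [-0.5 -0.1 -0.7]
```

```bash
python3 -m inch '2 0 45 -0.7; 4 0 90 -0.7; 6 0 135 -0.7; 8 0 180 -0.7; 10 0 225 -0.7;12 0 270 -0.7; 13 0 315 -0.7; 15 0 360 -0.7; 15 0 360 -0.7; 15 0 360 -0.7'; python3 - <<'E'
from h import *
plan(467,469,345,8.6)
s2=snap('side','s25.png')
cv2.imwrite('pics/t25.png',r.snapshot('top')['frame'][:,:,::-1])
E
```

```text
clock: 41.95
tool_pos: [0.4786, 0.359, 0.3438]
eef_rot: [0.705, 0.054, -0.055, -0.705]
contact_force: [1.0, -0.1, 0.4]
opening: 1.001
tcp [478.6 359.  343.8] yaw 8.8 ydir [-0.001 -0.001 -1.   ] shift [  5.4  -1.3 110.5] spin 0.2 q7 [-0.35  0.61 -0.67  1.5   0.4   1.17 -0.94] t 42.0 open 1.001 F [ 1.  -0.1  0.4]
```

View pics/s25.png

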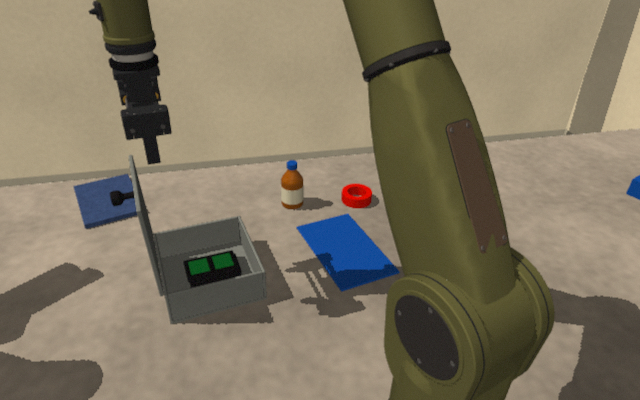

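View pics/t25.png

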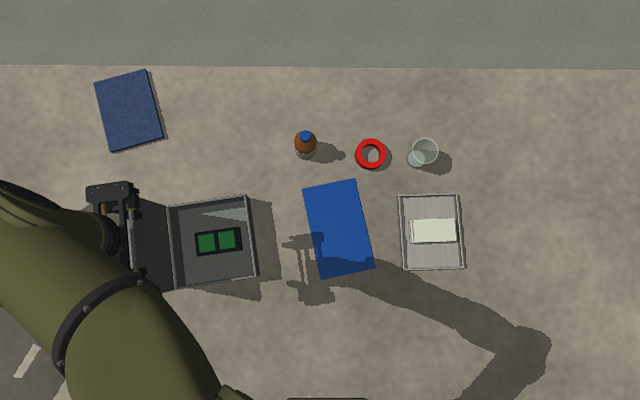

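```bash
python3 -m inch '2 0 40 0; 4 0 80 0; 5 0 110 0; 5 0 110 0; 5 0 110 0; 5 0 110 0'; python3 - <<'E'
from h import *
plan(467,469,250,8.6)
s2=snap('side','s26.png')
cv2.imwrite('pics/c26.png',cv2.resize(s2['frame'][60:320,40:300],(520,520))[:,:,::-1])
E
```

```text
clock: 42.65
tool_pos: [0.4692, 0.4652, 0.3446]
eef_rot: [0.706, 0.053, -0.052, -0.704]
contact_force: [-0.2, 0.7, 0.2]
opening: 1.0
tcp [469.2 465.2 344.6] yaw 8.5 ydir [ 0.001 -0.002 -1.   ] shift [-1.7 94.6  4.3] spin -0.1 q7 [-0.54  0.71 -0.64  1.3   0.42  1.27 -1.04] t 42.6 open 1.0 F [-0.2  0.7  0.2]
```

View pics/c26.png

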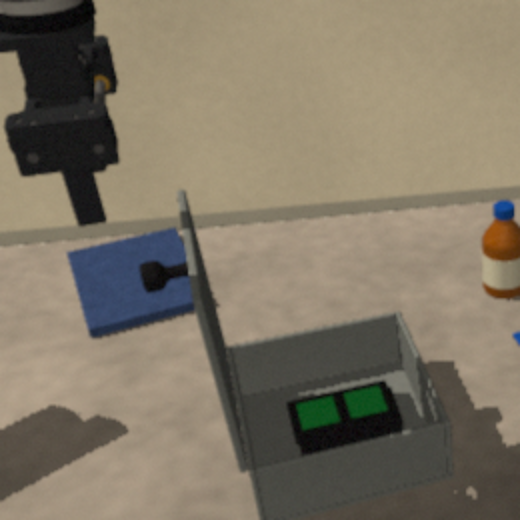

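```bash
python3 -m inch '-2 0 5 0; -2 25 5 0; -2 50 5 0; -2 70 5 0; -2 85 5 0; -2 95 5 0; -2 95 5 0; -2 95 5 0'; python3 - <<'E'
from h import *
plan(467,469,250,8.6)
s2=snap('side','s27.png')
cv2.imwrite('pics/c27.png',cv2.resize(s2['frame'][60:320,40:300],(520,520))[:,:,::-1])
E
```

```text
clock: 43.5
tool_pos: [0.465, 0.4727, 0.2503]
eef_rot: [-0.705, -0.054, 0.054, 0.705]
contact_force: [0.5, 0.1, 0.8]
opening: 0.999
tcp [465.  472.7 250.3] yaw 8.7 ydir [ 0.001  0.001 -1.   ] shift [ 1.4  0.3 -3.9] spin 0.1 q7 [-0.56  0.79 -0.61  1.42  0.48  1.08 -1.11] t 43.5 open 0.999 F [0.5 0.1 0.8]
```

View pics/c27.png

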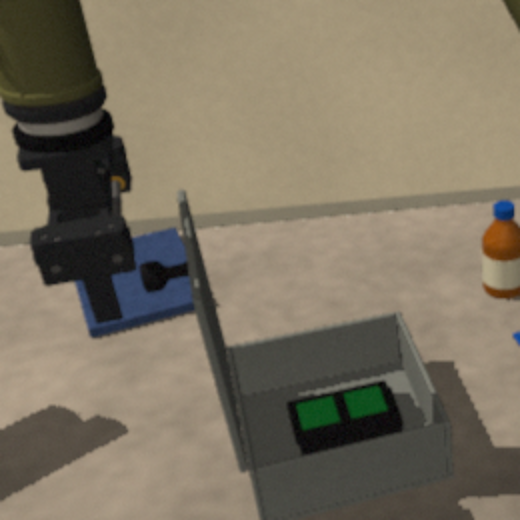

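```bash
python3 -m inch '0 0 -20 0; 0 0 -40 0; 0 0 -50 0; 0 0 -58 0; 0 0 -66 0; 0 0 -74 0; 0 0 -82 0; 0 0 -90 0; 0 0 -100 0; 0 0 -100 0'; python3 - <<'E'
from h import *
plan(467,469,250,8.6)
s2=snap('side','s28.png')
cv2.imwrite('pics/c28.png',cv2.resize(s2['frame'][60:320,40:300],(520,520))[:,:,::-1])
E
```

```text
clock: 44.55
tool_pos: [0.4802, 0.3712, 0.2491]
eef_rot: [0.706, 0.053, -0.054, -0.704]
contact_force: [0.2, -0.2, 0.1]
opening: 1.0
tcp [480.2 371.2 249.1] yaw 8.6 ydir [-0.001 -0.003 -1.   ] shift [ 1.6 -1.1 98.7] spin 0.0 q7 [-0.39  0.72 -0.63  1.6   0.49  0.98 -1.03] t 44.5 open 1.0 F [ 0.2 -0.2  0.1]
```

View pics/c28.png

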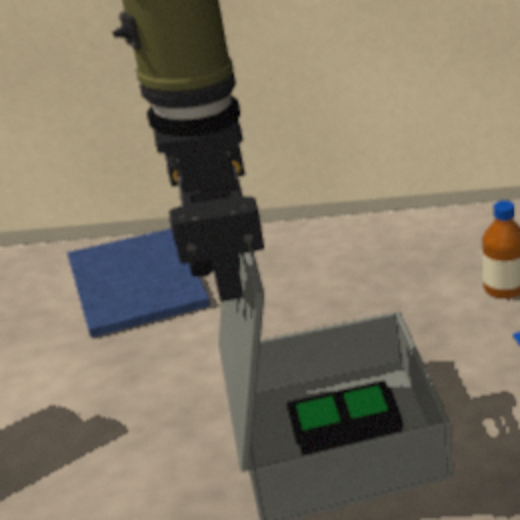

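```bash
python3 -m inch '0 1 -10 0; 0 3 -20 0; 0 6 -30 0; 0 10 -40 0; 0 15 -50 0; 0 20 -60 0; 0 26 -69 0; 0 32 -78 0; 0 39 -87 0; 0 39 -87 0'; python3 - <<'E'
from h import *
plan(467,469,250,8.6)
s2=snap('side','s29.png')
cv2.imwrite('pics/c29.png',cv2.resize(s2['frame'][60:320,40:300],(520,520))[:,:,::-1])
E
```

```text
clock: 45.6
tool_pos: [0.4933, 0.2849, 0.2094]
eef_rot: [0.706, 0.052, -0.054, -0.704]
contact_force: [0.1, 0.4, 0.1]
opening: 0.996
tcp [493.3 284.9 209.4] yaw 8.6 ydir [-0.001 -0.003 -1.   ] shift [  1.5 -41.2 185.8] spin 0.0 q7 [-0.25  0.72 -0.61  1.76  0.54  0.84 -0.97] t 45.6 open 0.996 F [0.1 0.4 0.1]
```

View pics/c29.png

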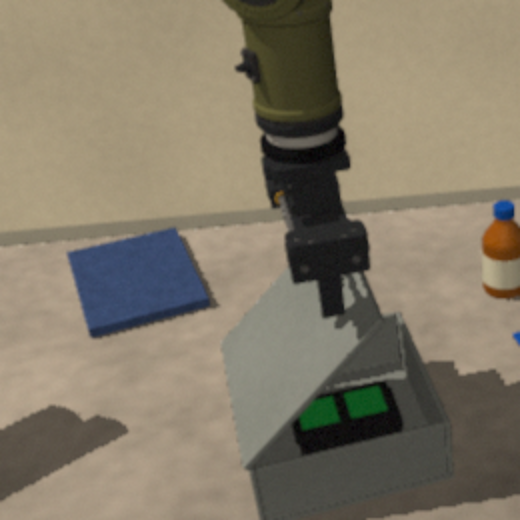

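```bash
python3 -m inch '0 8 -8 0; 0 16 -16 0; 0 24 -23 0; 0 33 -29 0; 0 42 -35 0; 0 52 -40 0; 0 62 -44 0; 0 72 -48 0; 0 82 -51 0; 0 82 -51 0'; python3 - <<'E'
from h import *
plan(503,231,94,8.6)
s2=snap('side','s30.png')
cv2.imwrite('pics/c30.png',cv2.resize(s2['frame'][60:320,40:300],(520,520))[:,:,::-1])
E
```

```text
clock: 46.65
tool_pos: [0.5002, 0.2359, 0.1271]
eef_rot: [0.706, 0.053, -0.055, -0.704]
contact_force: [-0.3, 0.2, 0.4]
opening: 1.0
tcp [500.2 235.9 127.1] yaw 8.7 ydir [-0.002 -0.002 -1.   ] shift [ 2.2 33.1 -5.2] spin 0.1 q7 [-0.22  0.82 -0.53  1.87  0.66  0.64 -1.01] t 46.6 open 1.0 F [-0.3  0.2  0.4]
```

View pics/c30.png

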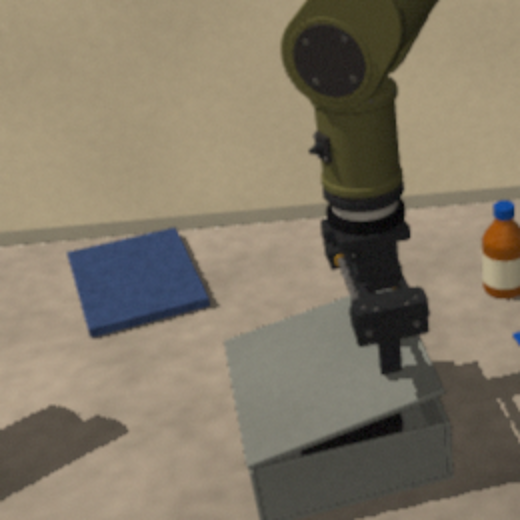

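```bash
python3 -m inch '0 6 -1 0; 0 12 -2 0; 0 17 -3 0; 0 22 -4 0; 0 26 -5 0; 0 28 -5 0; 0 28 -5 0; 0 28 -5 0'; python3 -m inch '0 1 0 0;0 2 0 0;0 2 0 0;0 2 0 0'; python3 -m inch '0 1 0 0;0 2 0 0;0 2 0 0'; python3 -c "
from h import *
s2=snap('side','s31.png')
cv2.imwrite('pics/c31.png',cv2.resize(s2['frame'][160:320,100:300],(600,480))[:,:,::-1])"
```

```text
clock: 47.5
tool_pos: [0.5016, 0.2322, 0.1007]
eef_rot: [0.705, 0.054, -0.054, -0.705]
contact_force: [0.0, -0.3, 0.3]
opening: 1.005
clock: 47.9
tool_pos: [0.5016, 0.2323, 0.0987]
eef_rot: [0.705, 0.054, -0.054, -0.705]
contact_force: [0.1, -0.1, -0.2]
opening: 1.001
clock: 48.2
tool_pos: [0.5016, 0.2323, 0.0966]
eef_rot: [0.705, 0.054, -0.054, -0.705]
contact_force: [0.2, 0.6, -0.3]
opening: 1.003
```

View pics/c31.png

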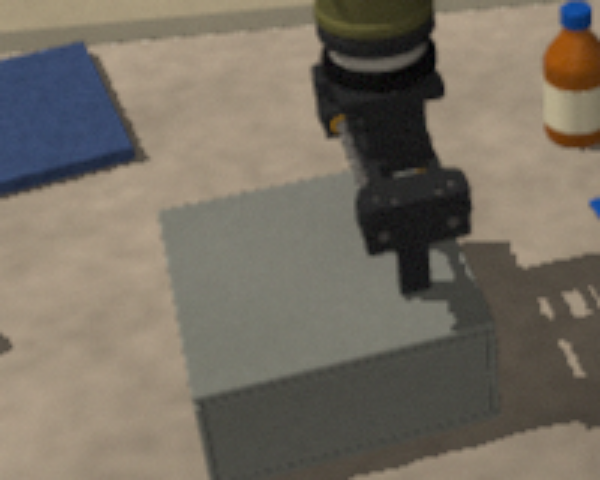

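```bash
for i in 1; do python3 -m inch '0 1 0 0;0 1.5 0 0;0 1.5 0 0'; python3 -m inch '0 1 0 0;0 1.5 0 0;0 1.5 0 0'; done
```

```text
clock: 48.55
tool_pos: [0.5016, 0.2323, 0.0951]
eef_rot: [0.705, 0.054, -0.054, -0.705]
contact_force: [-0.5, 0.1, -0.3]
opening: 1.002
clock: 48.85
tool_pos: [0.5017, 0.2324, 0.0949]
eef_rot: [0.705, 0.054, -0.054, -0.705]
contact_force: [-2.9, -1.4, 12.0]
opening: 0.995
```

```bash
python3 -m inch '0 0.5 0 0;0 0.5 0 0'; python3 -m inch '0 -20 0 0;0 -60 0 0;0 -100 0 0;0 -140 0 0;0 -140 -50 0;0 -140 -100 0;0 -140 -150 0;0 -140 -200 0;0 -140 -240 0;0 -140 -240 0'; python3 -m inch '0 0 0 0; 0 0 0 0;0 0 0 0'; python3 -c "
from h import *
s=snap('top','t32.png');s2=snap('side','s32.png')
cv2.imwrite('pics/c32.png',np.hstack([cv2.resize(s['frame'][140:310,100:480],(480,215)),cv2.resize(s2['frame'][170:325,100:300],(278,215))])[:,:,::-1])
c1=r.tip_of('top','case_lid_handle');c2=r.tip_of('side','case_lid_handle');print(c1[:1],c2[:1])
c,d=ray(s,c1[0]['centre']);e,f=ray(s2,c2[0]['centre']);k=np.linalg.lstsq(np.stack([d,-f],1),e-c,rcond=None)[0];print(c+d*k[0],e+f*k[1])
for n,q in (('top',s),('side',s2)):
  for b in('reagent','beaker','tape'): print(n,b,[(np.round(atz(q,a['centre'],0),3),round(a['p'],2)) for a in r.tip_of(n,b)][:2])
print(r.get_state()['tool_pos'])"
```

```text
clock: 49.05
tool_pos: [0.5016, 0.2324, 0.0948]
eef_rot: [0.705, 0.054, -0.053, -0.705]
contact_force: [-1.6, -2.8, 15.6]
opening: 1.002
clock: 50.05
tool_pos: [0.5383, -0.0131, 0.2322]
eef_rot: [0.707, 0.049, -0.05, -0.704]
contact_force: [0.2, 1.0, -0.5]
opening: 0.997
clock: 50.35
tool_pos: [0.5379, -0.0028, 0.2334]
eef_rot: [-0.705, -0.055, 0.055, 0.705]
contact_force: [-0.2, -0.3, 0.7]
opening: 1.001
[{'centre': [236.1, 236.3], 'p': 0.64}] [{'centre': [229.7, 236.1], 'p': 0.78}]
[0.50475277 0.21908499 0.1139548 ] [0.50549905 0.22353106 0.11477709]
top reagent [(array([0.749, 0.051, 0.   ]), 0.84)]
top beaker [(array([ 0.725, -0.248,  0.   ]), 0.75)]
top tape [(array([ 0.73 , -0.127,  0.   ]), 0.67)]
side reagent [(array([0.735, 0.064, 0.   ]), 0.79), (array([0.666, 0.211, 0.   ]), 0.55)]
side beaker [(array([ 0.725, -0.247,  0.   ]), 0.6)]
side tape [(array([ 0.742, -0.134,  0.   ]), 0.93)]
[ 0.53809014 -0.00488322  0.23321368]
```

View pics/t32.png

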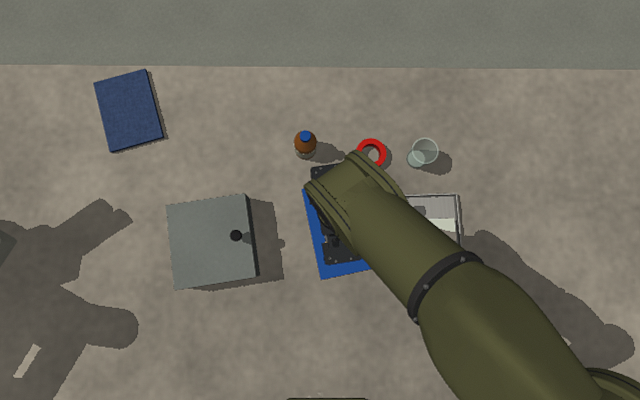

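View pics/s32.png

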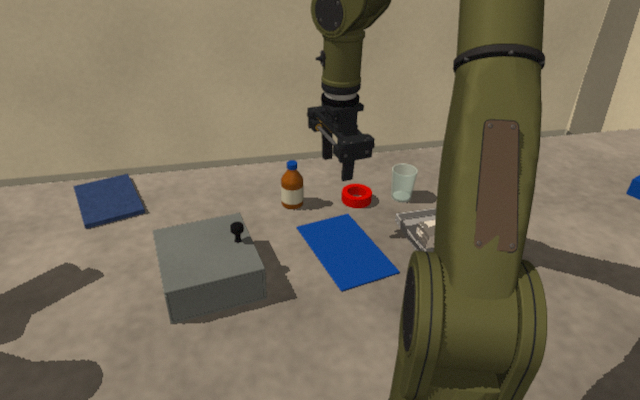

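```bash
python3 -m inch '0 -40 45 0;0 -60 90 0;0 -60 135 0;0 -60 180 0; 0 -60 180 0;0 -60 180 0;0 -60 180 0'; python3 -c "
from h import *
s=snap('top','t33.png');s2=snap('side','s33.png')
cv2.imwrite('pics/c33.png',np.hstack([cv2.resize(s['frame'][180:290,380:480],(400,440)),cv2.resize(s2['frame'][180:290,385:485],(400,440))])[:,:,::-1])
w,_=masks(s,195,275,395,465);print(rectof(s,w,.04))
for p in [(195,398),(194,457),(270,402),(268,464)]: print('tray',p,np.round(atz(s,p,.024),3))
print(r.get_state()['tool_pos'],r.get_state()['clock'])"
```

```text
clock: 51.55
tool_pos: [0.5111, 0.1713, 0.2928]
eef_rot: [0.706, 0.053, -0.053, -0.705]
contact_force: [0.1, -0.3, 0.3]
opening: 1.002
[ 526.7 -278.6  116.7   61.1  -87.8]
tray (195, 398) [ 0.62  -0.194  0.024]
tray (194, 457) [ 0.624 -0.354  0.024]
tray (270, 402) [ 0.422 -0.199  0.024]
tray (268, 464) [ 0.428 -0.361  0.024]
[0.51120935 0.17093698 0.29281787] 51.65
```

View pics/c33.png

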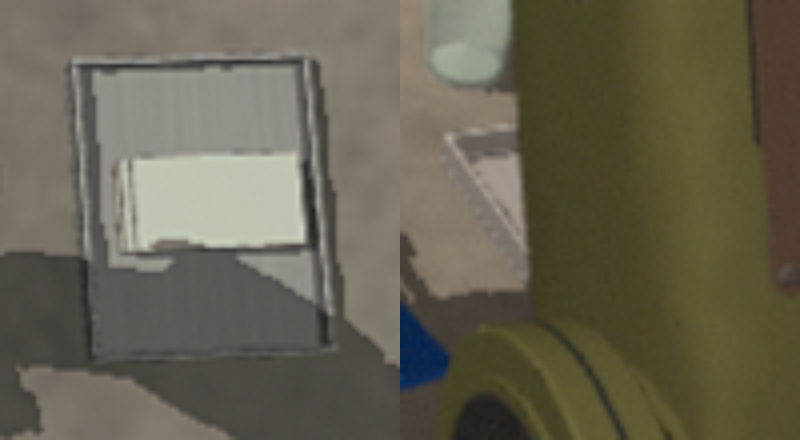

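```bash
python3 -c "
from plant import r
print(r.finish_job())"
```

```text
the job is handed in; nothing more can be done
None
```

The job is handed in at about 52 s on the robot's clock. All three carriers are in the case with its lid shut, and all three spacers are in the tray.

- **Plates:** I found six plates, three carriers and three spacers, and none lay in the wrong place at the start. Each was moved singly. I regripped the first spacer once because the first grip caught only about 2 mm of its edge.
- **Lid:** I pushed it down at under about 1 rad/s until it met the rim, with 12–16 N on the fingertips. The knob then measured about 114 mm high, which fits a shut lid; I could not read the joint angle directly.
- **Last checks:**
  - The spacer stack lies flat within a few mm of the tray's centre.
  - The carriers lay flat in a stack at the middle of the case before the lid came down.
  - The gripper was empty and clear of everything when I handed in.
- **Bystanders:** The beaker and tape measured where they started. The bottle's readings differed by up to about 20 mm between pictures and cameras. It looks unmoved in the pictures, so I take that as detector noise.
- **Disturbances:** I saw no shift of the tray and no slip of the grip.

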